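# Turn the upside-down tent peg and shut the caddy

## Robot

A 6-joint arm with a two-finger parallel gripper is mounted at the origin on the work surface. World frame = base frame: x ahead of the robot, y to its left, z up, the work surface at z = 0. Lengths are in mm, angles in rad, forces in N, time in s.
With the tool pointing down it reaches from about 275 to 1000 mm from the base axis. Payload 8.4 kg.
Tool frame: the origin (TCP) lies midway between the tips of the shut fingers; the grasp point (between the pads) lies 19 mm behind it; z points along the fingers, y is the direction in which the jaws open and shut (so a half turn about z gives the same grasp; the last joint's range is limited). The gripper opens to 85 mm and grips with 20 to 120 N. Pads are 22 mm wide; open, the fingers measure 114 mm over their backs; the gripper's body (76 mm by 85 mm) begins 54 mm behind the grasp point. The pads swing forward as they close: fully open they stand 13 mm farther back than shut.
Start: joints at [1.187, 0.353, 1.633, -0, 1.155, -0.002], TCP at [232.868, 580, 231.281] pointing down, gripper open.
Joint ranges: [-2.63, 2.63], [-0.92, 2.1], [0.06, 2.66], [-1.3, 4.44], [0, 2.69], [-3.02, 3.02]. Speed limits (rad/s): [2.22, 2.22, 2.79, 3.14, 3.14, 3.14].

## Interface

Orientations are given as [roll, pitch, yaw] about the fixed x, y, z axes, in that order (R = Rz(yaw) Ry(pitch) Rx(roll)).
In Python, from rig import r gives the robot as it stands.
- The arm moves only by the tool play_rows, never from a script. Its argument "moves" is a list of rows, each a list of 3 entries, a list of its own where there are three numbers: the turn, a rotation vector about the tool's x, y, z in degrees, then the shift along the tool's x, y, z in mm, then the opening, from 0 (shut) to 1 (fully open). A call has 1 to 20 rows; each row is the pose to reach, as a shift and turn from the pose measured when the call began, along the tool's axes at that moment; what a row does not reach only later rows make up. A row lasts 1/10 s, in which the tool goes at most 50 mm and 8.59 degrees, less where a joint would pass 70% of its speed; a pose out of reach is approached as far as the arm can. A call with a gripper value outside its range is refused whole. The fingers move at their own pace and stop on an object; "newtons" is the grip in N (left out, the last holds). Time passes only in rows, so rows that repeat a pose let the fingers close. It gives the time, the measured TCP pose, the force and the opening at its end, in the units of the state.
- r.sense(): the state, without advancing time (a new reading comes with each control period).
- r.grab_frame(name): name is "scene" or "side" or "wrist"; returns a dict with "color" (384x512x3 uint8, red, green, blue), "K" (3x3 intrinsics, pixels), "rvec" (rotation vector, rad) and "tvec" (3), from world to camera coordinates, as OpenCV has them; the wrist camera has in their place "T_tool_cam" (4x4, takes a point from camera to tool coordinates, whose origin is the TCP and whose axes are the flange's). Camera axes: x right, y down, z forward; pixel columns grow to the right and rows downward; lengths in mm; the calibration is good to about 2 mm. A picture is of the moment at which its call begins: read the wrist's pose just before it. There is no depth.
- r.sign_off(): hands the job in, once; it reports no verdict.
Trained networks look in a picture, given as the dict that the camera call returned (one of the last four; its "shot" number tells which), for a name from the list of things; names that differ only in an ending like _2 or _b are one class to them, and where a whole thing is asked for, a point or a joint stands for the part that bears it (a point fixed in the world has none). Each returns a list of dicts, best first, with "conf" (0 to 1); they miss things now and then, are a little off and sometimes report something else, mostly with a low value. They report only what shows in the picture. A call takes as long as a camera call. They do not tell look-alikes from the thing itself.
- r.silhouettes(picture, name): "mask" (384x512 bool, what is visible of it) and "location" ([column, row] in pixels, amid what is visible of it).
The state is a dict: "clock": time; "qpos": joint angles; "qvel": joint speeds; "joint_efforts": joint torques, N m; "eef_pos": TCP position; "tcp_rot": TCP orientation; "contact_force": force on the tool from outside, world axes, zero at the start; "wrist_torque": the same for the moment, N m; "opening": opening from 0.0 (shut) to 1.0 (fully open).
Only numpy, scipy, OpenCV 4.12 (cv2) and the standard library are available. Lean on these libraries where they do the work, as an engineer would, in place of code of your own. Each camera call takes 0.05 s, during which the arm holds its last target.

## Task

One of the four Y-pegs standing in the caddy was put away point up, where it can spike a hand. Pull it out, turn it end for end and stand it back point down in its empty well like the other three, then flip the caddy's lid fully shut. Leave all the other pegs in the caddy and do not disturb the mallet or the peg puller on the bench.

Things in the scene. Friction and masses are not known exactly. Their poses are not given: they have to be found in the camera images.
- caddy: Grey plastic peg caddy, fixed on the bench: 108 (x) by 252 (y) by 112 mm high to the rim. Origin: centre of its underside, on the bench; z up. Its hinged back (+x) faces the robot's left (yaw 1.32 to 1.82). Row of four wells along the back; along the front (-x) an open tray, x -50 to 14 mm, floor 70 mm up, holding two orange pegs below the rim. The bench right of it is clear: y -0.32 to -0.02, x below 0.75.
- well0 (a point): Centre of the mouth of the first well, at rim height (112 mm); caddy local x = 34, y = -87 mm. Every well is 32 by 32 mm inside, with straight upright walls and a flat floor 108 mm below the mouth (4 mm above the bench); the lands between wells are 26 mm wide and as high as the rim. One well holds the point-up peg, the others one peg each.
- well1 (a point): Second well's mouth: caddy local x = 34, y = -29 mm.
- well2 (a point): Third well's mouth: caddy local x = 34, y = 29 mm.
- well3 (a point): Fourth well's mouth: caddy local x = 34, y = 87 mm.
- lid (a joint): Hinge angle (rad) of the caddy's deep flip-top lid: 0 shut on the rim, 1.7 to 2.0 (leaning back) at the start, stop at 2.05. Stiff hinge, 0.2 N m of friction: it stays where it is left and must be pushed all the way down (about 2 N at the front edge). Hollow box 108 by 252 by 82 mm high, 3 mm walls; it closes over the standing pegs. Shut, its flat top is 194 mm above the bench.
- lid_hinge (a point): Middle of the lid's hinge line: caddy local x = 54, y = 0, z = 112 mm; the line runs along the caddy's y.
- lid_corner (a point): Middle of the lid's edge between top face and front wall: with the lid shut, 108 mm in front of (caddy -x) and 82 mm above the hinge; open at angle q it lies from the hinge at caddy x = -108 cos q + 82 sin q, z = 108 sin q + 82 cos q (mm). The lid closes if pushed here from behind (caddy +x towards -x), on an arc over the hinge, then down.
- turned_peg: The Y-peg that starts point up, in any one well. 180 mm long, 22 to 45 g. Origin at mid-length; its z axis runs from point to head (so downwards at the start). Shaft: three aluminium fins at 120 degrees, one along its x, 9 mm from axis to edge, 2.4 mm thick, z = -70 to 64 mm; below that a taper to the rounded point at -90. Head: black block 24 by 24 mm, faces square to its x and y, z = 64 to 90 mm.
- turned_peg_head (a point): Top of the turned peg's head, on its axis (peg z = 90 mm). Standing in a well, either way up, the peg has its mid-length 94 mm and its upper end 184 mm above the bench, 72 mm above the rim, and may lean up to 15 degrees. Lying on the bench its axis is 12 mm up at the head and a little lower at the fins.
- turned_peg_point (a point): Point of the turned peg, on its axis (peg z = -90 mm).
- peg_a: One of the three Y-pegs that stand rightly, point down with the black head up, leaning up to 15 degrees in their wells; same shape as turned_peg and z axis from point to head, but origin at the point, 4 mm above the bench.
- peg_b: As peg_a.
- peg_c: As peg_a.
- plastic_peg_a: Orange plastic peg, 155 mm long, 18 mm wide, 16 mm high, lying along the caddy's tray; origin under its middle. To be left there.
- plastic_peg_b: As plastic_peg_a, the one nearer the wells.
- mallet: Red plastic mallet lying on the bench at the right: head 112 mm long, 58 mm thick, origin on the bench under the head; handle 260 mm long towards its -x. To be left alone.
- puller: Steel peg-puller lying on the bench at the left, beyond the lid: black T-handle 100 mm wide, 26 mm thick at the origin; 8 mm steel rod with a hook, 195 mm long towards its +x. To be left alone.
Mind the look-alikes: they are no part of the job. Leave any turquoise look-alike of the peg_c alone.

How it is judged:
By the outcome, as a careful person would: the job done as asked, in the order asked, and still so for the second after the job is handed in, with the robot touching nothing.
It also fails if it takes over 72 s, if anything falls off the work surface, if the arm or the gripper's body presses on something with over 40 N, if the wrist force passes 120 N, or if a joint passes its speed limit or range.

## Working session

There is one attempt and no reset: what is moved stays moved. The work goes in short steps, Python scripts to look and compute and a tool call to move; the robot and the scene stay as the last step left them, time stands still between calls to the robot, and variables do not carry over. Pictures are saved under pics/ and viewed, and the job is handed in when it is done.

Besides the shell and the picture viewer there is one more tool, called as name(argument=value, ...), one argument or row to a line, values as JSON. play_rows: Moves the arm, as the interface text tells. Its arguments: {"type":"object","properties":{"moves":{"type":"array"},"newtons":{"type":"number"}},"required":["moves"]}

```bash
ls; mkdir -p pics
python3 - <<'E'
from rig import r
import cv2
s=r.sense();print({k:s[k] for k in('clock','eef_pos','tcp_rot','opening')})
for n in('scene','side','wrist'):
    p=r.grab_frame(n);cv2.imwrite(f'pics/{n}0.png',p['color'][:,:,::-1]);print(n,p['K'].tolist(),p.get('rvec'),p.get('tvec'),p.get('T_tool_cam'))
E
```

```text
pics
{'clock': 0.0, 'eef_pos': array([232.70179221, 579.55245588, 230.557732  ]), 'tcp_rot': array([-3.14020822e+00, -4.38839085e-06,  2.75976599e+00]), 'opening': 1.0001727392825501}
scene [[346.97109990880824, 0.0, 255.8855018491266], [0.0, 346.97109990880824, 196.0734238191097], [0.0, 0.0, 1.0]] [ 1.87433263  1.85547869 -0.60255927] [  22.73212195 -394.1354431  1677.16595545] None
side [[402.91773397842485, 0.0, 252.60230495120018], [0.0, 402.91773397842485, 185.2175066336714], [0.0, 0.0, 1.0]] [ 2.1055372  -1.70713449  0.45789446] [-137.95552333  537.61927831  995.30651805] None
wrist [[270.86404778642435, 0.0, 249.8808700691143], [0.0, 270.86404778642435, 192.79249191304095], [0.0, 0.0, 1.0]] None None [[ 1.25821397e-04 -9.50530599e-01 -3.10630914e-01  7.98939416e+01]
 [ 9.99999934e-01  1.37065286e-05  3.63109109e-04  3.70961722e-01]
 [-3.40888647e-04 -3.10630939e-01  9.50530538e-01 -1.42295151e+02]
 [ 0.00000000e+00  0.00000000e+00  0.00000000e+00  1.00000000e+00]]
```

View pics/scene0.png

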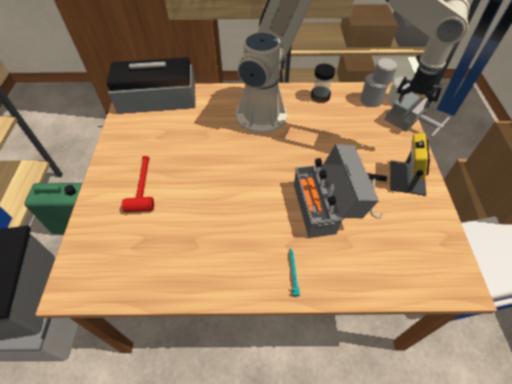

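View pics/side0.png

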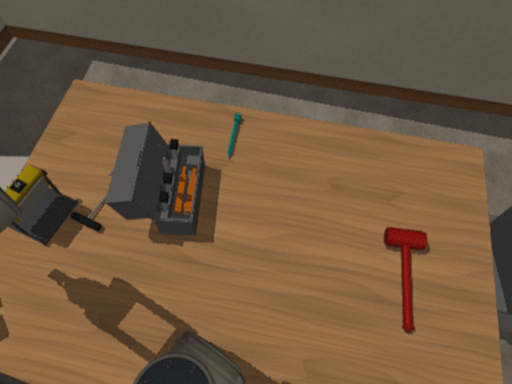

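View pics/wrist0.png

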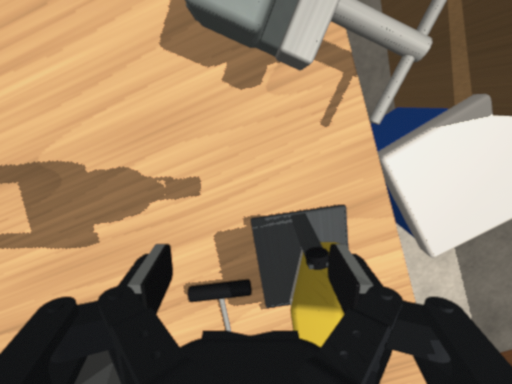

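```bash
cat > h.py <<'E'
from rig import r
import cv2, numpy as np
def cam(p):
    R,_=cv2.Rodrigues(np.array(p['rvec'],float)); return R,np.array(p['tvec'],float).ravel(),np.array(p['K'])
def proj(p,X):
    X=np.atleast_2d(X).astype(float)
    return cv2.projectPoints(X,np.array(p['rvec'],float),np.array(p['tvec'],float),p['K'],None)[0][:,0]
def ray(p,uv):
    R,t,K=cam(p); d=R.T@np.linalg.inv(K)@np.array([uv[0],uv[1],1.]); return -R.T@t,d/np.linalg.norm(d)
def atz(p,uv,z):
    o,d=ray(p,uv); return o+d*(z-o[2])/d[2]
def tri(ps,uvs):
    A=np.zeros((3,3));b=np.zeros(3)
    for p,uv in zip(ps,uvs):
        o,d=ray(p,uv);M=np.eye(3)-np.outer(d,d);A+=M;b+=M@o
    return np.linalg.solve(A,b)
def crop(p,name,x0,y0,x1,y1,s):
    im=p['color'][y0:y1,x0:x1,::-1]; im=cv2.resize(im,None,fx=s,fy=s,interpolation=cv2.INTER_CUBIC); cv2.imwrite('pics/'+name+'.png',im)
E
python3 - <<'E'
from h import *
a=r.grab_frame('scene');b=r.grab_frame('side')
crop(a,'sc1',270,130,400,250,6);crop(b,'si1',90,100,260,250,4)
for p in(a,b):
  for n in('caddy','lid','turned_peg','peg_a','plastic_peg_a','puller','mallet','turned_peg_head','turned_peg_point'):
    for o in r.silhouettes(p,n)[:6]: print(n,round(o['conf'],2),np.round(o['location'],1),o['mask'].sum())
E
```

```text
caddy 0.94 [334.9 194.4] 4467
caddy 0.63 [347.8 182.4] 2633
lid 0.74 [346.7 180.6] 2543
peg_a 0.72 [292.  274.4] 146
peg_a 0.63 [320.1 175.9] 106
peg_a 0.52 [329.8 200.7] 107
peg_a 0.39 [316.5 163.4] 72
plastic_peg_a 0.6 [314.8 194.4] 237
puller 0.57 [376.4 177.6] 132
mallet 0.57 [141.  199.4] 750
turned_peg_head 0.68 [317.5 196.2] 199
turned_peg_head 0.59 [328.5 189.5] 41
turned_peg_point 0.41 [332.8 192.3] 46
turned_peg_point 0.26 [316.9 176.6] 82
caddy 0.88 [156.  179.5] 6743
lid 0.63 [167.9 164.6] 71
turned_peg 0.56 [165.8 168.3] 100
peg_a 0.66 [167.7 181.8] 130
peg_a 0.65 [174.4 145.8] 143
peg_a 0.63 [163.3 197.5] 150
peg_a 0.46 [233.9 128.5] 218
plastic_peg_a 0.77 [179.7 194.8] 326
plastic_peg_a 0.57 [191.1 189.5] 240
puller 0.75 [ 87.6 223.2] 332
puller 0.59 [166.2 166.5] 84
mallet 0.62 [163.5 199.2] 160
mallet 0.55 [407.9 252.2] 1694
turned_peg_head 0.41 [164.5 167.2] 81
turned_peg_point 0.38 [167.4 164.6] 61
```

View pics/sc1.png

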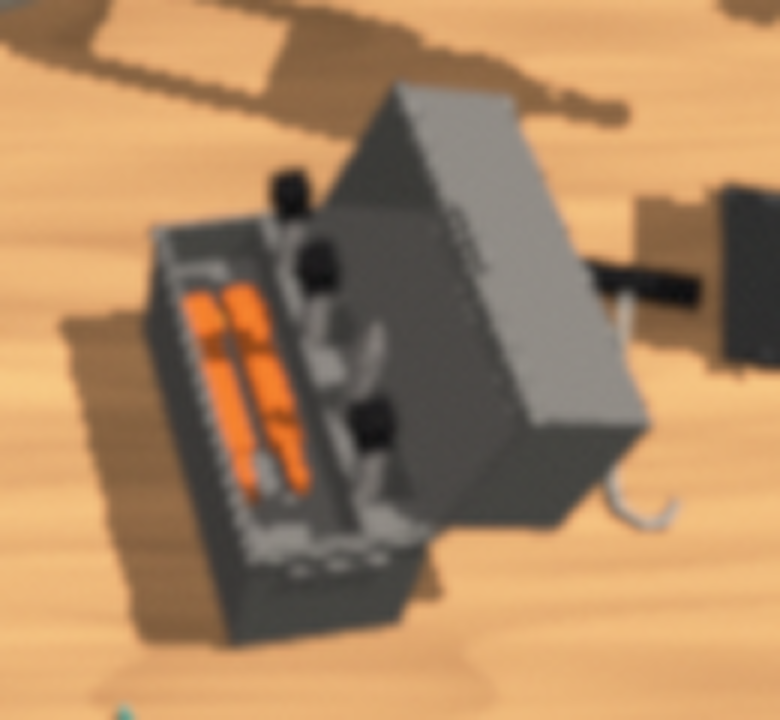

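View pics/si1.png

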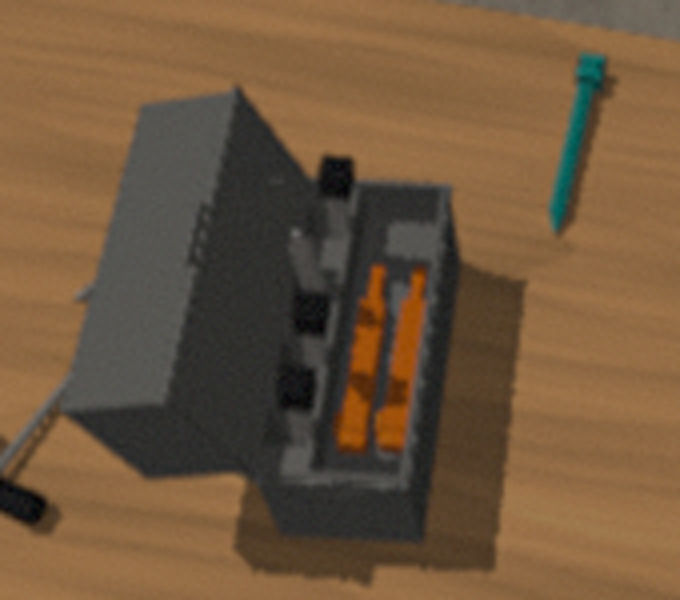

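```bash
cat >> h.py <<'E'
def c2w(c,X):
    X=np.atleast_2d(X).astype(float);cs,sn=np.cos(c[2]),np.sin(c[2])
    return np.c_[c[0]+cs*X[:,0]-sn*X[:,1],c[1]+sn*X[:,0]+cs*X[:,1],X[:,2]]
def lidc(q,y):
    return [54-108*np.cos(q)+82*np.sin(q),y,112+108*np.sin(q)+82*np.cos(q)]
E
python3 - <<'E'
from h import *
from scipy.optimize import least_squares
a=r.grab_frame('scene');b=r.grab_frame('side')
F=lambda x,y,s,ox,oy:(x/s+ox-.4,y/s+oy-.4)
A=[((-54,126,112),(155,232)),((-54,-126,112),(250,560)),((54,-126,112),(435,530)),((-54,-126,0),(235,645)),((54,-126,0),(398,622))]
B=[((-54,-126,112),(450,187)),((-54,126,112),(405,487)),((54,126,112),(283,477)),((-54,126,0),(422,540)),((54,126,0),(285,540))]
A=[(x,F(*u,6,270,130)) for x,u in A];B=[(x,F(*u,4,90,100)) for x,u in B]
def f(c):
    e=[]
    for p,L in((a,A),(b,B)):
        e.append((proj(p,c2w(c,[x for x,_ in L]))-np.array([u for _,u in L])).ravel())
    return np.concatenate(e)
s=least_squares(f,[560,200,1.57],loss='soft_l1',x_scale=[1,1,.01]);c=s.x;print(c,np.round(f(c).reshape(-1,2),1).tolist())
# lid top face corner: triangulate front edge ends
# scene: near top-front?? 
for p,n in((a,'a'),(b,'b')):
  im=cv2.resize(p['color'][:,:,::-1],None,fx=4,fy=4,interpolation=cv2.INTER_CUBIC)
  d=lambda X,col:[cv2.circle(im,tuple(int(v) for v in (u+.4)*4),3,col,-1) for u in proj(p,c2w(c,X))]
  d([[x,y,112] for x in(-54,54) for y in(-126,126)],(0,255,0));d([[x,y,0] for x in(-54,54) for y in(-126,126)],(255,255,0))
  d([[34,y,112] for y in(-87,-29,29,87)],(0,0,255))
  for q,col in((1.7,(255,0,0)),(1.8,(255,0,255)),(1.9,(0,255,255)),(2.0,(255,255,255))): d([lidc(q,126),lidc(q,-126)],col)
  cv2.imwrite(f'pics/fit{n}.png',im[480:1000,1080:1640] if n=='a' else im[400:1000,360:1000])
np.save('c.npy',c)
print(c2w(c,[[34,y,112] for y in(-87,-29,29,87)]))
print(tri((a,b),((332.8,191),(164.8,167))), tri((a,b),(F(378,325,6,270,130),F(296,233,4,90,100))))
E
```

```text
[543.26842807 195.98248457   1.73163879] [[-1.0, -1.7], [0.2, -1.3], [-0.3, -0.8], [-1.1, 0.4], [-0.1, -0.1], [-0.9, -1.1], [0.6, -1.4], [-7.7, -0.6], [0.9, 0.9], [-0.5, -0.7]]
[[623.70039897 243.47667428 112.        ]
 [566.44902163 234.18798263 112.        ]
 [509.19764429 224.89929098 112.        ]
 [451.94626695 215.61059933 112.        ]]
[564.77696468 243.41760564 135.42552247] [567.03187847 236.59435752 181.45548899]
```

View pics/fita.png

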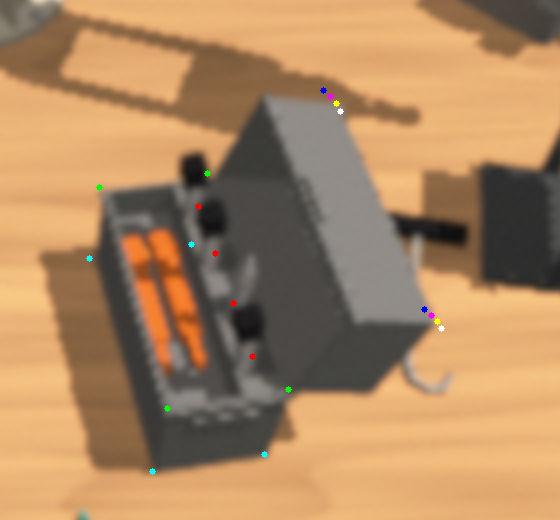

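View pics/fitb.png

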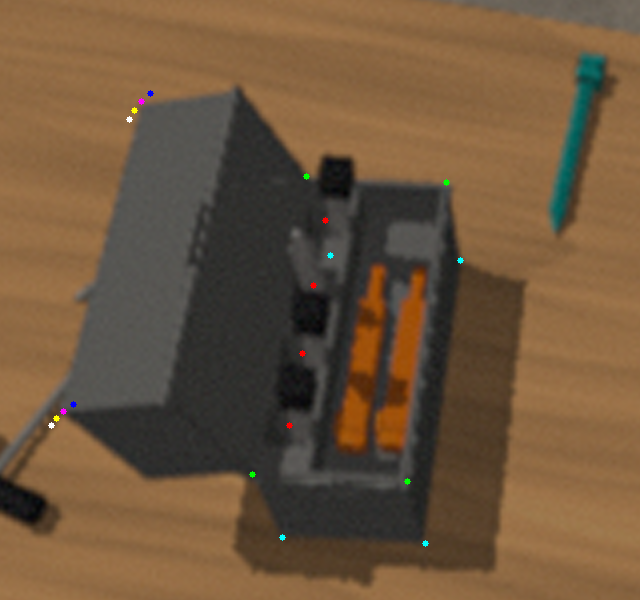

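Run:
```python
from h import *
from scipy.optimize import least_squares
a=r.grab_frame('scene');b=r.grab_frame('side')
F=lambda x,y,s,ox,oy:(x/s+ox-.4,y/s+oy-.4)
A=[((-54,126,112),(155,232)),((-54,-126,112),(250,560)),((54,-126,112),(435,530)),((-54,-126,0),(235,645)),((54,-126,0),(398,622))]
B=[((-54,-126,112),(450,187)),((-54,126,112),(405,487)),((-54,126,0),(422,540)),((54,126,0),(285,540))]
A=[(x,F(*u,6,270,130)) for x,u in A];B=[(x,F(*u,4,90,100)) for x,u in B]
def f(c):
    return np.concatenate([(proj(p,c2w(c,[x for x,_ in L]))-np.array([u for _,u in L])).ravel() for p,L in((a,A),(b,B))])
s=least_squares(f,[560,200,1.57],loss='soft_l1',x_scale=[1,1,.01]);c=s.x;print(c,np.round(f(c).reshape(-1,2),1).tolist())
np.save('c.npy',c);print(c2w(c,[[34,y,112] for y in(-87,-29,29,87)]))
def w2c(X): d=X[:2]-c[:2];cs,sn=np.cos(c[2]),np.sin(c[2]);return np.round([cs*d[0]+sn*d[1],-sn*d[0]+cs*d[1],X[2]],1)
P={'tip':((376,322),(296,231)),'h0':((372,425),(337,178)),'h2':((319,266),(310,313)),'h3':((290,195),(296,388)),
 'lidnear':((512,98),(68,410)),'lidfar':((648,428),(140,104)),'rimnear':((397,85),(166,405)),'rimfar':((533,425),(237,90))}
for k,(u,v) in P.items():
    X=tri((a,b),(F(*u,6,270,130),F(*v,4,90,100)));print(k,np.round(X),w2c(X))
```

```text
[543.66683327 196.72613009   1.72546654] [[-0.6, -1.7], [0.2, -1.2], [-0.3, -0.6], [-1.1, 0.5], [-0.0, 0.1], [-0.8, -1.1], [0.0, -1.5], [0.5, 0.8], [-0.9, -1.0]]
[[624.39041657 243.72297147 112.        ]
 [567.08279794 234.78782473 112.        ]
 [509.77517932 225.85267798 112.        ]
 [452.46756069 216.91753124 112.        ]]
tip [567. 235. 184.] [ 34.7 -28.9 184.3]
h0 [627. 228. 167.] [ 17.6 -87.4 167.4]
h2 [513. 211. 169.] [ 18.9  28.2 169.4]
h3 [455. 202. 168.] [ 18.4  86.6 168.2]
lidnear [399. 339. 190.] [162.6 121.3 190.4]
lidfar [646. 376. 190.] [ 161.7 -128.3  189.5]
rimnear [406. 265. 212.] [ 88.9 125.5 211.7]
rimfar [658. 304. 211.] [  88.  -129.6  210.6]
```

play_rows(
  moves=[
    [[0,0,0],[0,0,-50],0.5],
    [[0,0,0],[0,0,-100],0.5],
    [[0,0,0],[0,0,-150],0.5],
    [[0,0,8],[-40,-25,-180],0.5],
    [[0,0,16],[-80,-50,-180],0.5],
    [[0,0,24],[-120,-75,-180],0.5],
    [[0,0,32],[-160,-100,-180],0.5],
    [[0,0,40],[-200,-125,-180],0.5],
    [[0,0,48],[-240,-150,-180],0.5],
    [[0,0,56],[-280,-175,-180],0.5],
    [[0,0,60],[-320,-200,-180],0.5],
    [[0,0,60],[-360,-225,-180],0.5],
    [[0,0,60],[-400,-250,-180],0.5],
    [[0,0,60],[-440,-275,-180],0.5],
    [[0,0,60],[-480,-300,-180],0.5],
    [[0,0,60],[-510,-316,-180],0.5],
    [[0,0,60],[-510,-316,-180],0.5],
    [[0,0,60],[-510,-316,-180],0.5],
  ],
)

```text
clock: 3.15
eef_pos: [588.4, 96.3, 410.9]
tcp_rot: [-3.141, -0.0, 1.711]
contact_force: [-1.7, 0.8, -1.0]
opening: 0.5
```

```bash
cat >> h.py <<'E'
def st():
    s=r.sense();np.set_printoptions(precision=3,suppress=True)
    for k in('clock','qpos','eef_pos','tcp_rot','contact_force','opening'):print(k,s[k])
    open('log.txt','a').write(repr((list(map(float,s['qpos'])),list(map(float,s['eef_pos'])),list(map(float,s['tcp_rot']))))+'\n')
    return s
E
python3 -c "
from h import *
st()"
```

```text
clock 3.15
qpos [0.159 0.192 1.459 0.    1.491 0.019]
eef_pos [588.443  96.268 410.925]
tcp_rot [-3.141 -0.     1.711]
contact_force [-1.683  0.816 -0.984]
opening 0.5000501540317376
```

play_rows(
  moves=[
    [[0,8,0],[0,0,0],0.45],
    [[0,16,0],[0,0,0],0.45],
    [[0,24,0],[0,0,0],0.45],
    [[0,32,0],[0,0,0],0.45],
    [[0,40,0],[0,0,0],0.45],
    [[0,48,0],[0,0,0],0.45],
    [[0,56,0],[0,0,0],0.45],
    [[0,64,0],[0,0,0],0.45],
    [[0,65,0],[0,0,0],0.45],
    [[0,65,0],[0,0,0],0.45],
  ],
)

```text
clock: 4.15
eef_pos: [588.1, 96.9, 410.1]
tcp_rot: [-3.134, -1.133, 1.705]
contact_force: [0.7, -0.9, 0.2]
opening: 0.449
```

```bash
python3 -c "
from h import *
st()"
```

```text
clock 4.15
qpos [-0.324  0.433  1.556  0.972  1.772 -0.583]
eef_pos [588.127  96.865 410.109]
tcp_rot [-3.134 -1.133  1.705]
contact_force [ 0.67  -0.935  0.229]
opening 0.44854747031250264
```

```bash
cat >> h.py <<'E'
from scipy.spatial.transform import Rotation as Ro
def fk(q,p):
    z0,a1,L2,a3,L4,d=p
    R1=Ro.from_euler('z',q[0]);R2=R1*Ro.from_euler('y',q[1]);R3=R2*Ro.from_euler('y',q[2])
    R5=R3*Ro.from_euler('z',q[3])*Ro.from_euler('y',q[4]);R6=R5*Ro.from_euler('z',q[5])
    x=np.array([0,0,z0])+R1.apply([a1,0,0])+R2.apply([0,0,L2])+R3.apply([a3,0,L4])+R6.apply([0,0,d])
    return x,R6*Ro.from_euler('z',np.pi/2)
E
python3 - <<'E'
from h import *
from scipy.optimize import least_squares
D=[eval(l) for l in open('log.txt')]
D.append(([1.187,.353,1.633,0,1.155,-.002],[232.868,580,231.281],[-3.14020822e+00,0, 2.75976599e+00]))
for q,x,o in D:
    print((fk(q,[300,0,400,0,400,200])[1].inv()*Ro.from_euler('xyz',o)).as_rotvec())
f=lambda p:np.concatenate([fk(q,p)[0]-x for q,x,o in D])
s=least_squares(f,[300,0,400,0,400,250]);print(s.x,np.abs(s.fun).max())
E
```

```text
[-5.04696111e-17  5.07948718e-17 -2.22073431e-16]
[ 7.77156117e-16 -1.66533454e-16  1.66533454e-16]
[1.97708601e-03 1.19731633e-06 3.03359770e-05]
[288.61694175  -3.48240364 584.19797633  67.10965196 495.40391252
 344.44610856] 1.480295087764631
```

```bash
cat >> h.py <<'E'
def rel(pos,R,s=None):
    s=s or r.sense();R0=Ro.from_euler('xyz',s['tcp_rot'])
    t=(R0.inv()*R).as_rotvec(degrees=True);d=R0.inv().apply(np.array(pos)-s['eef_pos'])
    print('turn',np.round(t,1),'shift',np.round(d,1))
def tool(yaw,tilt,flip=False):
    # tool z: tilt deg from straight down towards heading yaw (rad); camera forward/up (flip: back/down)
    R=Ro.from_euler('xyz',[np.pi,0,yaw])*Ro.from_euler('y',tilt,degrees=True)
    return R*Ro.from_euler('z',np.pi) if flip else R
E
python3 - <<'E'
from h import *
c=np.load('c.npy');R=tool(c[2],65);d=R.as_matrix()[:,2];print(d)
g=c2w(c,[34,-29,152])[0];h=np.array([np.cos(c[2]),np.sin(c[2]),0])
rel(g+19*d-100*h,R);rel(g+19*d,R);print(R.as_matrix())
E
```

```text
[-0.13962057  0.89548864 -0.42261826]
turn [ 0.6  0.1 -0.5] shift [-217.     0.5  164.2]
turn [ 0.6  0.1 -0.5] shift [-174.7   -0.9  254.7]
[[-6.51061411e-02  9.88062390e-01 -1.39620570e-01]
 [ 4.17573210e-01  1.54054254e-01  8.95488638e-01]
 [ 9.06307787e-01  1.66533454e-16 -4.22618262e-01]]
```

play_rows(
  moves=[
    [[0.6,0,-0.5],[-36,0,27],0.45],
    [[0.6,0,-0.5],[-72,0,54],0.45],
    [[0.6,0,-0.5],[-108,0,81],0.45],
    [[0.6,0,-0.5],[-144,0,109],0.45],
    [[0.6,0,-0.5],[-180,0,136],0.45],
    [[0.6,0,-0.5],[-217,0.5,164],0.45],
    [[0.6,0,-0.5],[-217,0.5,164],0.45],
    [[0.6,0,-0.5],[-217,0.5,164],0.45],
  ],
)

```text
clock: 4.95
eef_pos: [580.3, 153.7, 145.8]
tcp_rot: [3.138, -1.132, 1.73]
contact_force: [0.4, -1.3, 0.1]
opening: 0.45
```

Run:
```python
from h import *
c=np.load('c.npy');st()
p=r.grab_frame('wrist');crop(p,'w1',0,0,512,384,1.5);p=r.grab_frame('side');crop(p,'s1',90,80,290,250,4)
R=tool(c[2],65);d=R.as_matrix()[:,2]
g=c2w(c,[34,-29,152])[0];rel(g+19*d,R)
```

```text
clock 4.95
qpos [-0.241  0.74   1.725  0.998  1.458 -0.952]
eef_pos [580.346 153.699 145.839]
tcp_rot [ 3.138 -1.132  1.73 ]
contact_force [ 0.391 -1.312  0.069]
opening 0.4496889200428129
turn [0.1 0.2 0.2] shift [39.9 -1.5 92.2]
```

View pics/w1.png

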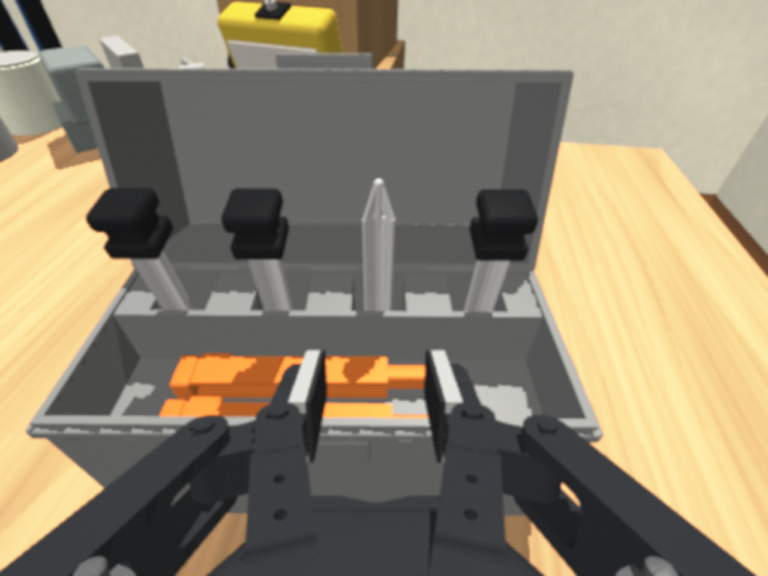

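View pics/s1.png

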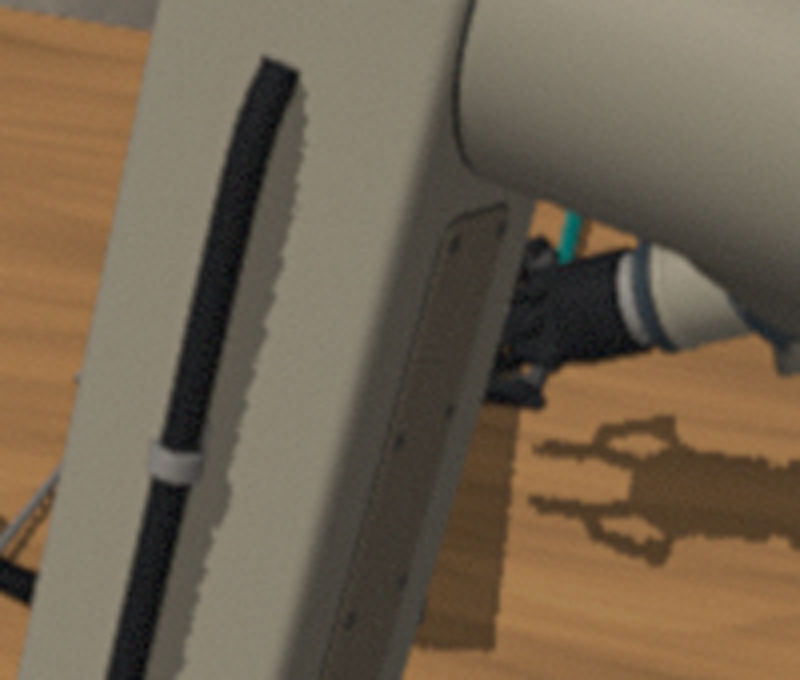

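Run:
```python
from h import *
c=np.load('c.npy');
R=tool(c[2],65);d=R.as_matrix()[:,2]
g=c2w(c,[34,-29,150])[0];rel(g+12*d,R)
```

```text
turn [0.1 0.2 0.2] shift [38.  -1.5 86.1]
```

play_rows(
  moves=[
    [[0,0,0],[0,-1.5,0],0.34],
    [[0,0,0],[7,-1.5,16],0.34],
    [[0,0,0],[14,-1.5,32],0.34],
    [[0,0,0],[21,-1.5,48],0.34],
    [[0,0,0],[28,-1.5,64],0.34],
    [[0,0,0],[33,-1.5,75],0.34],
    [[0,0,0],[38,-1.5,86],0.34],
    [[0,0,0],[38,-1.5,86],0.34],
    [[0,0,0],[38,-1.5,86],0.34],
  ],
)

```text
clock: 5.95
eef_pos: [565.3, 245.6, 144.9]
tcp_rot: [3.131, -1.131, 1.736]
contact_force: [-0.3, 0.2, -0.2]
opening: 0.338
```

Run:
```python
from h import *
st()
p=r.grab_frame('wrist');crop(p,'w2',0,0,512,384,1.5)
```

```text
clock 5.95
qpos [-0.101  0.712  1.798  1.11   1.361 -0.952]
eef_pos [565.3   245.628 144.854]
tcp_rot [ 3.131 -1.131  1.736]
contact_force [-0.262  0.2   -0.249]
opening 0.3384435416448493
```

View pics/w2.png

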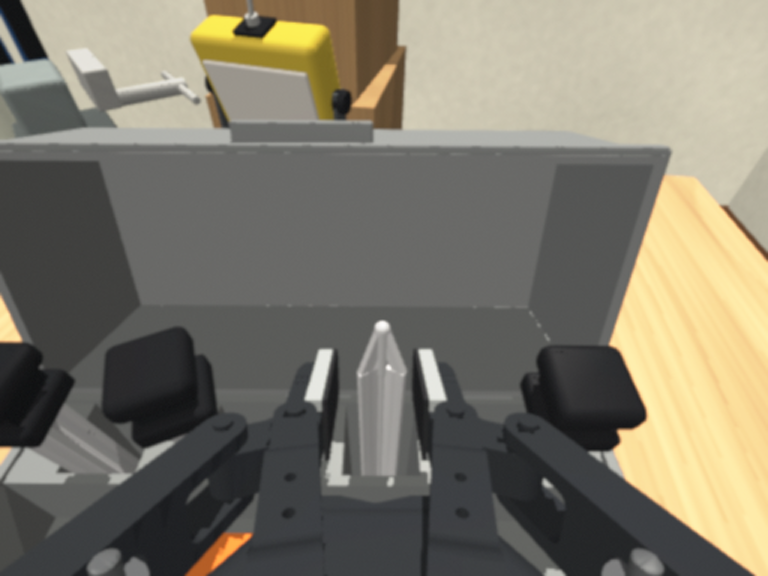

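play_rows(
  moves=[
    [[0,0,0],[0,0,0],0.2],
    [[0,0,0],[0,0,0],0.1],
    [[0,0,0],[0,0,0],0.0],
    [[0,0,0],[0,0,0],0.0],
    [[0,0,0],[0,0,0],0.0],
    [[0,0,0],[0,0,0],0.0],
  ],
  newtons=45,
)

```text
clock: 6.6
eef_pos: [565.6, 245.2, 144.9]
tcp_rot: [3.13, -1.131, 1.736]
contact_force: [0.5, -0.3, 0.1]
opening: 0.159
```

Run:
```python
from h import *
st()
p=r.grab_frame('wrist');crop(p,'w3',0,0,512,384,1.5)
R=Ro.from_euler('xyz',r.sense()['tcp_rot']);print(R.inv().apply([0,0,1]))
```

```text
clock 6.6
qpos [-0.102  0.712  1.798  1.11   1.361 -0.952]
eef_pos [565.581 245.19  144.894]
tcp_rot [ 3.13  -1.131  1.736]
contact_force [ 0.502 -0.297  0.077]
opening 0.15876782555511784
[ 0.905  0.005 -0.425]
```

View pics/w3.png

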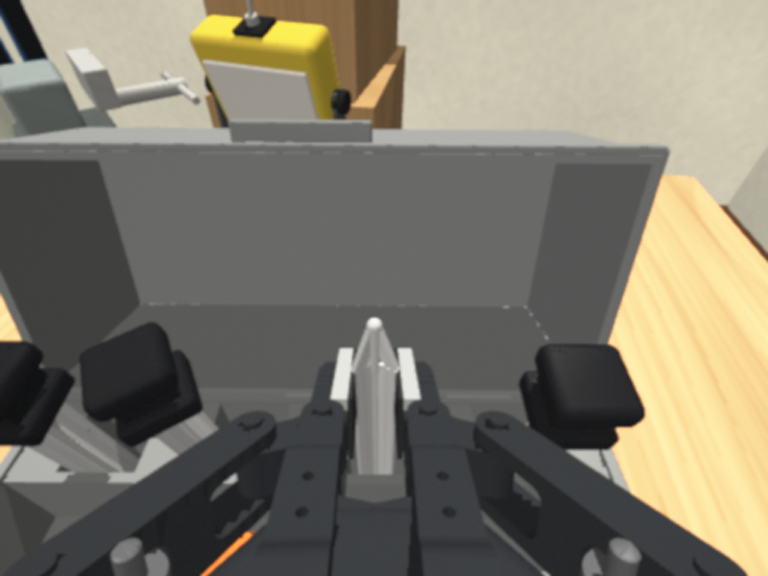

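play_rows(
  moves=[
    [[0,0,0],[9,0,-4.2],0.0],
    [[0,0,0],[18,0,-8.5],0.0],
    [[0,0,0],[36,0.2,-17],0.0],
    [[0,0,0],[54,0.3,-25.5],0.0],
    [[0,0,0],[72,0.4,-34],0.0],
    [[0,0,0],[90,0.5,-42.5],0.0],
    [[0,0,0],[108,0.6,-51],0.0],
    [[0,0,0],[126,0.7,-59.5],0.0],
    [[0,0,0],[144,0.8,-68],0.0],
    [[0,0,0],[154,0.8,-72],0.0],
    [[0,0,0],[154,0.8,-72],0.0],
  ],
)

```text
clock: 7.75
eef_pos: [565.8, 245.6, 316.8]
tcp_rot: [3.123, -1.131, 1.743]
contact_force: [-0.2, 1.0, -0.3]
opening: 0.163
```

Run:
```python
from h import *
st()
p=r.grab_frame('wrist');crop(p,'w4',0,0,512,384,1.5)
p=r.grab_frame('scene');crop(p,'c4',270,90,400,250,4)
```

```text
clock 7.75
qpos [-0.102  0.46   1.746  1.072  1.5   -0.683]
eef_pos [565.802 245.642 316.816]
tcp_rot [ 3.123 -1.131  1.743]
contact_force [-0.159  0.958 -0.32 ]
opening 0.16281429708294476
```

View pics/w4.png

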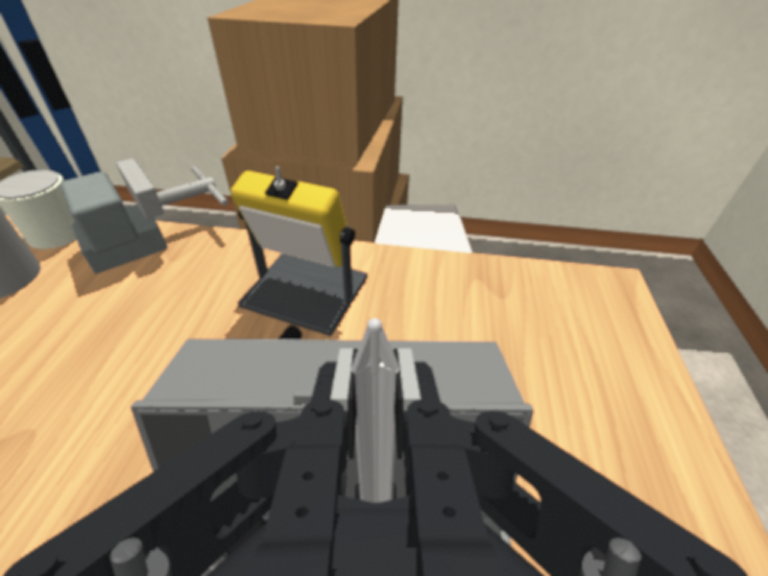

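View pics/c4.png

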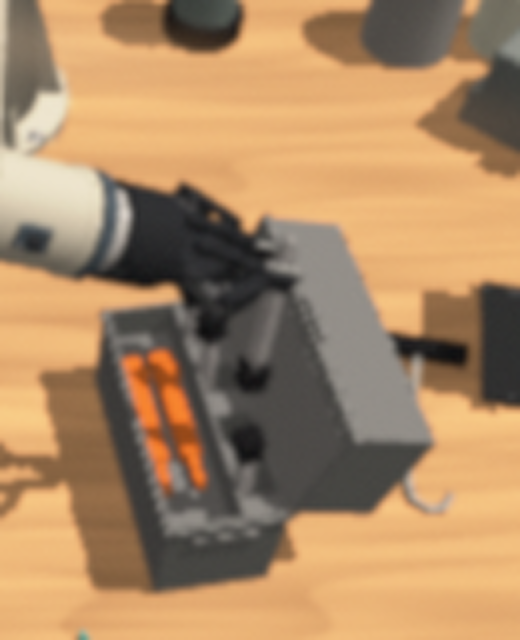

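```bash
cat >> h.py <<'E'
from scipy.optimize import least_squares
def fitp():
    D=[eval(l) for l in open('log.txt')]
    f=lambda p:np.concatenate([fk(q,p)[0]-x for q,x,o in D])
    s=least_squares(f,[288,0,580,67,495,344]);return s.x,np.abs(s.fun).max()
LO=np.array([-2.63,-.92,.06,-1.3,0,-3.02]);HI=np.array([2.63,2.1,2.66,4.44,2.69,3.02])
def ik(pos,R,p,seed):
    f=lambda q:np.r_[(fk(q,p)[0]-pos)/100,(R.inv()*fk(q,p)[1]).as_rotvec()]
    s=least_squares(f,np.clip(seed,LO+1e-3,HI-1e-3),bounds=(LO,HI),x_scale=1.);return s.x,np.abs(s.fun).max()
E
python3 - <<'E'
from h import *
np.set_printoptions(precision=3,suppress=True)
p,e=fitp();print(p,e)
c=np.load('c.npy');q=r.sense()['qpos']
R=Ro.from_euler('xyz',r.sense()['tcp_rot'])
def go(name,pos,R,seeds):
    best=[]
    for sd in seeds:
        s,e=ik(pos,R,p,sd)
        if e<1e-3:best.append(s)
    u=[]
    for b in best:
        if not any(np.abs(b-v).max()<.01 for v in u):u.append(b)
    print(name,*u)
rng=np.random.default_rng(0);S=[q]+[rng.uniform(LO,HI) for _ in range(25)]
for X in(450,500,560):
  go('lay',[X,-100,20],tool(c[2],-25),S); go('reg',[X+20,-233,10],tool(c[2],20),S)
g=c2w(c,[34,-29,171])[0]
for t in(70,75,65):
  Ri=tool(c[2],t,True);d=Ri.as_matrix()[:,2]
  go('ins',g+12*d,Ri,S);go('insup',g+12*d+[0,0,150],Ri,S)
E
```

```text
[293.797  -1.03  570.839  59.484 495.121 344.389] 1.4436074096315394
lay [ 0.102  0.476  2.2   -0.828  0.61   0.671]
reg [-0.621  0.628  1.832  0.304  0.954 -0.987]
lay [ 0.091  0.518  2.096 -0.772  0.65   0.589]
reg [-0.576  0.671  1.736  0.309  0.995 -0.933]
lay [ 0.081  0.572  1.968 -0.712  0.701  0.503]
reg [-0.529  0.726  1.613  0.311  1.05  -0.873]
ins [-0.119  0.726  1.79   1.148  1.442  2.176]
insup [-0.119  0.502  1.754  1.131  1.551  2.412]
ins [-0.133  0.773  1.782  1.189  1.507  2.131]
insup [-0.133  0.543  1.761  1.185  1.601  2.364]
ins [-0.102  0.68   1.796  1.104  1.379  2.225]
insup [-0.102  0.464  1.745  1.073  1.504  2.463]
```

Run:
```python
from h import *
c=np.load('c.npy');y=1.743
for pos,t in(((560,200,335),55),((530,60,335),15),((505,-60,260),-15),((500,-100,120),-22.5)): rel(pos,tool(y,t))
```

```text
turn [ 1.  -9.8 -0.3] shift [ -0.3 -12.1 -48.7]
turn [  0.9 -49.8  -0.6] shift [ -57.   -63.3 -169.8]
turn [  0.7 -79.8  -0.8] shift [-173.5 -106.9 -241.7]
turn [  0.7 -87.3  -0.9] shift [-316.7 -118.7 -217.1]
```

play_rows(
  moves=[
    [[0,0,0],[12,0,-30],0],
    [[0,-5,0],[0,-12,-49],0],
    [[0.2,-10,0],[0,-12,-60],0],
    [[0.3,-18,-0.1],[-8,-20,-80],0],
    [[0.4,-26,-0.2],[-20,-30,-105],0],
    [[0.5,-34,-0.3],[-33,-42,-130],0],
    [[0.6,-42,-0.4],[-45,-52,-150],0],
    [[0.6,-50,-0.5],[-57,-63,-170],0],
    [[0.6,-58,-0.6],[-86,-75,-190],0],
    [[0.6,-66,-0.7],[-115,-86,-206],0],
    [[0.6,-74,-0.8],[-144,-97,-224],0],
    [[0.6,-80,-0.8],[-174,-107,-242],0],
    [[0.6,-87.3,-0.9],[-210,-110,-236],0],
    [[0.6,-87.3,-0.9],[-245,-113,-230],0],
    [[0.6,-87.3,-0.9],[-280,-116,-223],0],
    [[0.6,-87.3,-0.9],[-317,-119,-217],0],
    [[0.6,-87.3,-0.9],[-317,-119,-217],0],
    [[0.6,-87.3,-0.9],[-317,-119,-217],0],
  ],
)

```text
clock: 9.65
eef_pos: [499.0, -100.1, 119.2]
tcp_rot: [-3.14, 0.393, 1.743]
contact_force: [1.2, 0.7, -0.6]
opening: 0.163
```

Run:
```python
from h import *
st()
p=r.grab_frame('wrist');crop(p,'w5',0,0,512,384,1.5)
p=r.grab_frame('side');crop(p,'s5',150,50,500,384,2.2)
rel((500,-100,8),tool(1.743,-22.5))
```

```text
clock 9.65
qpos [ 0.058  0.32   2.058 -0.558  0.801  0.288]
eef_pos [ 499.012 -100.112  119.196]
tcp_rot [-3.14   0.393  1.743]
contact_force [ 1.243  0.738 -0.583]
opening 0.16320347963688203
turn [ 0.1  0.  -0.1] shift [ 43.2  -1.1 104.4]
```

View pics/w5.png

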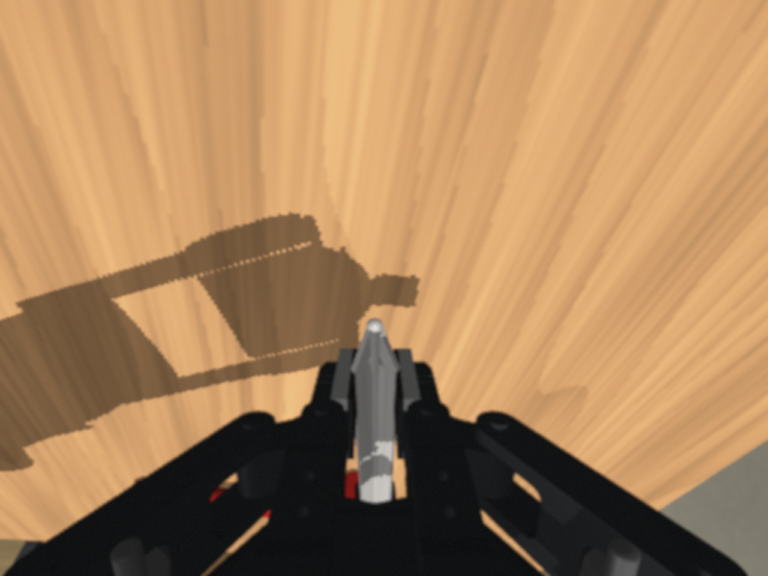

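View pics/s5.png

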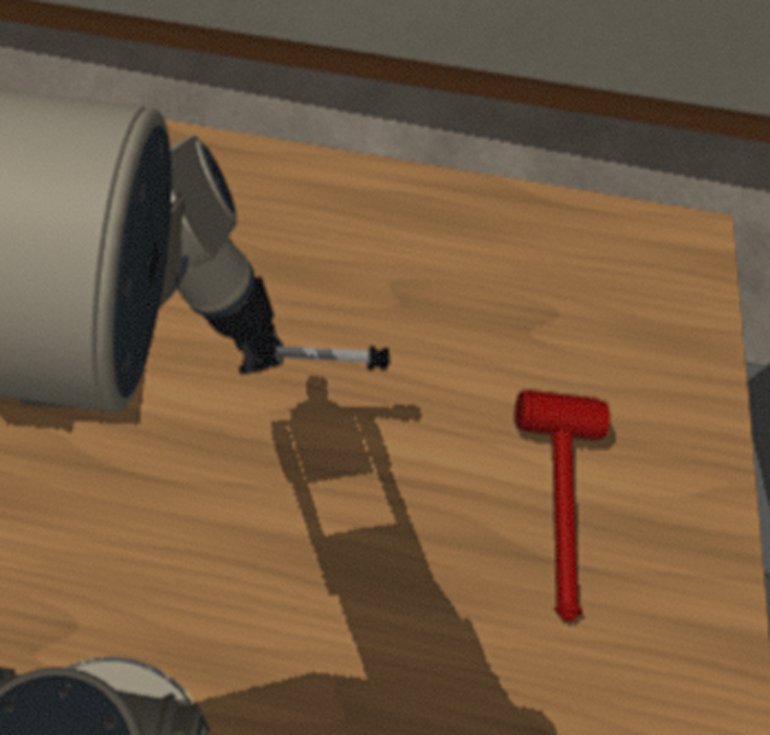

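play_rows(
  moves=[
    [[0,0,0],[10,0,24],0],
    [[0,0,0],[20,0,48],0],
    [[0,0,0],[29,-0.5,70],0],
    [[0,0,0],[35,-1,85],0],
    [[0,0,0],[39,-1,94],0],
    [[0,0,0],[42,-1,101],0],
    [[0,0,0],[43,-1,104],0],
    [[0,0,0],[43,-1,104],0],
  ],
)

```text
clock: 10.55
eef_pos: [500.7, -100.0, 8.9]
tcp_rot: [3.138, 0.393, 1.741]
contact_force: [1.4, -0.1, 0.6]
opening: 0.161
```

play_rows(
  moves=[
    [[0,0,0],[0,0,0],0.22],
    [[0,0,0],[0,0,0],0.28],
    [[0,0,0],[0,0,0],0.35],
    [[0,0,0],[0,0,0],0.45],
    [[0,0,0],[0,0,0],0.5],
    [[0,0,0],[0,0,0],0.5],
    [[0,0,0],[0,0,0],0.5],
  ],
)

```text
clock: 11.25
eef_pos: [500.6, -100.0, 8.9]
tcp_rot: [3.138, 0.393, 1.741]
contact_force: [-0.1, -0.7, 1.5]
opening: 0.5
```

Run:
```python
from h import *
st()
p=r.grab_frame('wrist');crop(p,'w6',0,0,512,384,1.5)
R=tool(1.743,20);print(R.as_matrix()[:,2])
h=np.array([np.cos(1.743),np.sin(1.743),0])
# grasp point of peg z=-56
s=r.sense();g=s['eef_pos']-12*tool(1.743,-22.5).as_matrix()[:,2];print(g)
hd=g-133*h;hd[2]=12;print(hd)
rel(s['eef_pos']+[0,0,100],Ro.from_euler('xyz',s['tcp_rot']))
rel([hd[0],hd[1],100],R)
```

```text
clock 11.25
qpos [ 0.058  0.528  2.1   -0.745  0.596  0.529]
eef_pos [500.622 -99.981   8.859]
tcp_rot [3.138 0.393 1.741]
contact_force [-0.063 -0.707  1.474]
opening 0.5001496225458711
[-0.059  0.337 -0.94 ]
[499.85  -95.434  19.931]
[ 522.641 -226.467   12.   ]
turn [0. 0. 0.] shift [-38.3   0.3 -92.4]
turn [ 0.2 42.5 -0. ] shift [-153.5    0.3  -35. ]
```

View pics/w6.png

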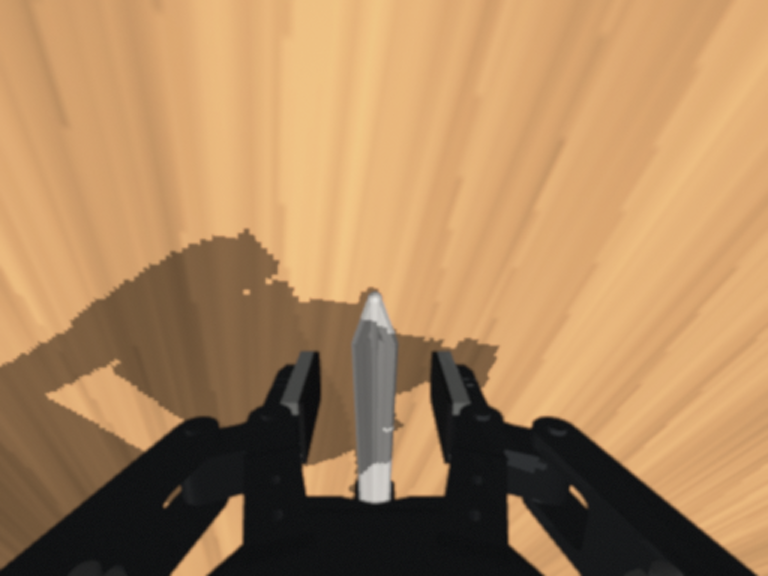

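play_rows(
  moves=[
    [[0,0,0],[-12,0,-30],0.5],
    [[0,0,0],[-25,0,-60],0.5],
    [[0,0,0],[-38,0,-92],0.5],
    [[0,8,0],[-60,0,-85],0.5],
    [[0,16,0],[-85,0,-75],0.5],
    [[0,24,0],[-110,0,-65],0.5],
    [[0,32,0],[-130,0,-50],0.5],
    [[0,40,0],[-145,0,-40],0.5],
    [[0,42.5,0],[-153,0,-35],0.5],
    [[0,42.5,0],[-153,0,-35],0.5],
    [[0,42.5,0],[-153,0,-35],0.5],
  ],
)

```text
clock: 12.4
eef_pos: [521.5, -227.0, 98.7]
tcp_rot: [3.14, -0.348, 1.741]
contact_force: [0.3, 0.1, 0.7]
opening: 0.5
```

```bash
cat >> h.py <<'E'
def wcam(p,s):
    T=np.eye(4);T[:3,:3]=Ro.from_euler('xyz',s['tcp_rot']).as_matrix();T[:3,3]=s['eef_pos']
    M=np.linalg.inv(T@np.array(p['T_tool_cam']));q=dict(p);q['rvec']=cv2.Rodrigues(M[:3,:3])[0];q['tvec']=M[:3,3];return q
E
python3 - <<'E'
from h import *
s=st()
p=r.grab_frame('wrist');crop(p,'w7',0,0,512,384,1.5)
a=r.grab_frame('scene');b=r.grab_frame('side');crop(b,'s7',230,150,400,280,4)
for pp,n in((p,'w'),(a,'a'),(b,'b')):
  for nm in('peg_a','turned_peg','turned_peg_head','turned_peg_point'):
    for o in r.silhouettes(pp,nm)[:5]: print(n,nm,round(o['conf'],2),np.round(o['location'],1),o['mask'].sum())
w=wcam(p,s);print(proj(w,[[522.6,-226.5,12],[499.8,-95.4,9]])*1.5)
E
```

```text
clock 12.4
qpos [-0.567  0.546  1.712  0.284  1.138 -0.889]
eef_pos [ 521.492 -226.999   98.74 ]
tcp_rot [ 3.14  -0.348  1.741]
contact_force [0.304 0.085 0.664]
opening 0.5002601148401945
w turned_peg 0.77 [249.7 154.6] 3793
w turned_peg_head 0.6 [248.5 154.8] 3733
a peg_a 0.66 [293.5 276.2] 238
a peg_a 0.58 [328.3 198.2] 72
a peg_a 0.52 [311.7 187.8] 166
a peg_a 0.42 [317.  164.8] 50
a peg_a 0.41 [320.6 176. ] 117
a turned_peg 0.45 [213.5 201.3] 120
a turned_peg_head 0.73 [141.2 200.2] 757
a turned_peg_head 0.55 [216.5 199.3] 220
a turned_peg_point 0.59 [347.2 181.3] 2558
a turned_peg_point 0.51 [223.5 199.9] 158
b peg_a 0.51 [120.6 166.1] 1819
b turned_peg 0.6 [291.3 229.1] 291
b turned_peg_head 0.58 [125.9 167.5] 1742
b turned_peg_head 0.57 [288.8 228.5] 325
b turned_peg_point 0.78 [293.7 226.9] 247
b turned_peg_point 0.53 [126.5 166.6] 1806
[[376.372 345.926]
 [375.775 131.762]]
```

View pics/w7.png

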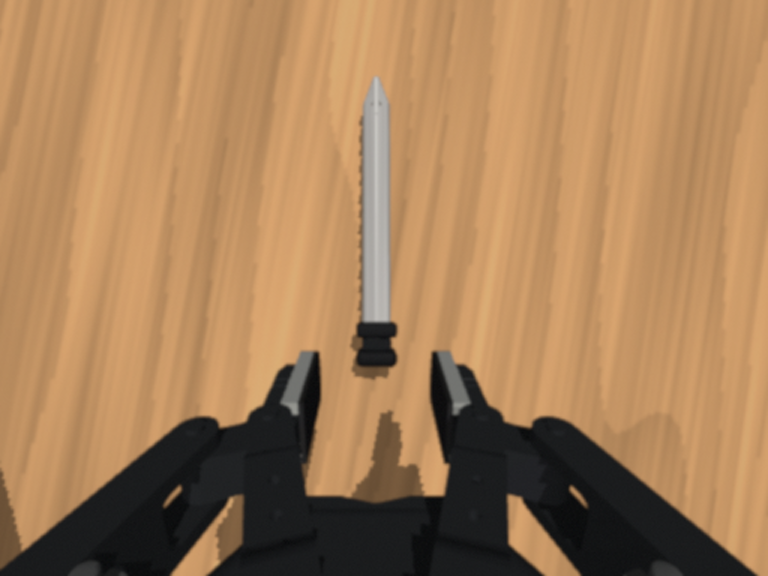

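View pics/s7.png

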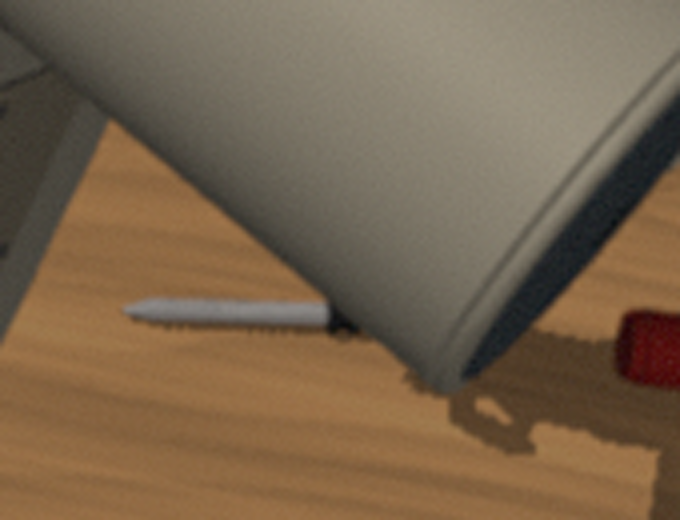

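Run:
```python
from h import *
rel([522.3,-224.5,6.5],tool(1.741,20));rel([522.3,-224.5,40],tool(1.741,20))
```

```text
turn [0.2 0.  0.2] shift [-30.5  -0.   88.3]
turn [0.2 0.  0.2] shift [-19.    0.1  56.8]
```

play_rows(
  moves=[
    [[0,0,0],[-9,0,28],0.5],
    [[0,0,0],[-19,0,57],0.5],
    [[0,0,0],[-24,0,72],0.5],
    [[0,0,0],[-28,0,82],0.5],
    [[0,0,0],[-30.5,0,88],0.5],
    [[0,0,0],[-30.5,0,88],0.5],
    [[0,0,0],[-30.5,0,88],0.2],
    [[0,0,0],[-30.5,0,88],0.1],
    [[0,0,0],[-30.5,0,88],0],
    [[0,0,0],[-30.5,0,88],0],
    [[0,0,0],[-30.5,0,88],0],
    [[0,0,0],[-30.5,0,88],0],
  ],
  newtons=60,
)

```text
clock: 14.35
eef_pos: [523.0, -225.1, 7.7]
tcp_rot: [3.136, -0.347, 1.745]
contact_force: [-0.7, -1.6, 6.7]
opening: 0.265
```

Run:
```python
from h import *
s=st();np.save('qreg.npy',s['qpos'])
p=r.grab_frame('wrist');crop(p,'w8',0,0,512,384,1.5)
```

```text
clock 14.35
qpos [-0.563  0.674  1.74   0.312  0.985 -0.943]
eef_pos [ 522.996 -225.059    7.686]
tcp_rot [ 3.136 -0.347  1.745]
contact_force [-0.738 -1.616  6.686]
opening 0.26467326358366383
```

View pics/w8.png

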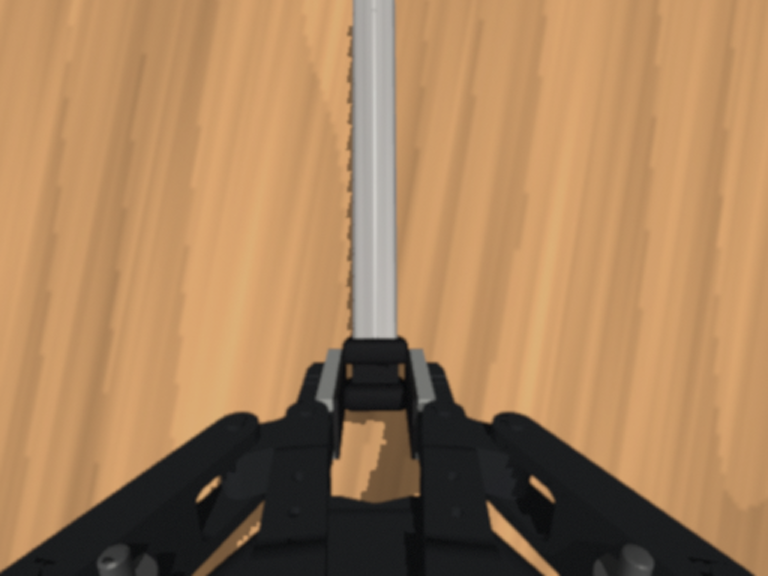

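```bash
cat > plan.py <<'E'
from h import *
c=np.load('c.npy');p,e=fitp()
s0=Ro.from_euler('xyz',[3.136,-.347,1.745]);e0=np.array([522.996,-225.059,7.686]);hv=np.array([np.cos(1.741),np.sin(1.741),0])
hd=np.array([522.6,-226.5,12.])
zt=s0.inv().apply(-hv*np.cos(.031)+np.array([0,0,np.sin(.031)])); ht=s0.inv().apply(hd-e0)
Rb=min((tool(c[2],t,True) for t in np.arange(60,80,.1)),key=lambda R:-R.apply(zt)[2])
E
python3 - <<'E'
from plan import *
np.set_printoptions(precision=3,suppress=True)
print(e,zt,ht,Rb.apply(zt),Rb.as_matrix()[:,2])
q=r.sense()['qpos'];rel(r.sense()['eef_pos']+[0,0,150],Ro.from_euler('xyz',r.sense()['tcp_rot']))
h=np.array([np.cos(c[2]),np.sin(c[2]),0])
s=r.sense()
qa,ea=ik(s['eef_pos']+[0,0,150],Ro.from_euler('xyz',s['tcp_rot']),p,q)
w=c2w(c,[34,-29,0])[0]
P=w-150*h+[0,0,360]-Rb.apply(ht)
seed=np.array([-.13,.5,1.75,1.15,1.6,2.3]);qb,eb=ik(P,Rb,p,seed);print(qa,ea,qb,eb,P)
for t in np.linspace(0,1,9):
    x,R=fk(qa+(qb-qa)*t,p);hc=x+R.apply(ht);tip=hc-167*R.apply(zt);print(np.round(x),np.round(hc),np.round(tip),R.as_matrix()[:,2].round(2))
E
```

```text
2.002794056438333 [-0.929 -0.002 -0.369] [ 0.197 -0.614 -4.52 ] [0.002 0.001 1.   ] [-0.143  0.918 -0.37 ]
turn [0. 0. 0.] shift [  51.1    0.7 -141. ]
[-0.562  0.472  1.679  0.274  1.237 -0.857] 3.382183422218077e-14 [-0.339  0.518  1.589  0.985  1.762  2.451] 2.88719048668895e-12 [588.926  90.705 358.512]
[ 523. -225.  158.] [ 523. -226.  162.] [494. -62. 157.] [-0.05  0.34 -0.94]
[ 536. -180.  172.] [ 535. -181.  176.] [571. -18. 183.] [-0.06  0.43 -0.9 ]
[ 547. -135.  190.] [ 547. -137.  194.] [640.   2. 200.] [-0.06  0.52 -0.85]
[558. -92. 211.] [558. -94. 215.] [691.   7. 204.] [-0.07  0.61 -0.79]
[567. -50. 235.] [568. -52. 239.] [717.   7. 195.] [-0.07  0.69 -0.72]
[575. -10. 263.] [576. -13. 266.] [717.  12. 181.] [-0.09  0.76 -0.64]
[581.  27. 293.] [582.  23. 295.] [692.  26. 170.] [-0.1   0.82 -0.56]
[586.  60. 325.] [587.  56. 327.] [647.  52. 171.] [-0.12  0.88 -0.47]
[589.  91. 359.] [590.  87. 360.] [590.  86. 193.] [-0.14  0.92 -0.37]
```

play_rows(
  moves=[
    [[0,0,0],[5,0,-14],0],
    [[0,0,0],[15,0,-42],0],
    [[0,0,0],[30,0.3,-84],0],
    [[0,0,0],[45,0.5,-125],0],
    [[0,0,0],[51,0.7,-141],0],
    [[0,0,0],[51,0.7,-141],0],
  ],
)

```text
clock: 15.0
eef_pos: [524.4, -225.9, 161.1]
tcp_rot: [3.132, -0.343, 1.746]
contact_force: [0.1, 0.4, -0.3]
opening: 0.265
```

Run:
```python
from plan import *
s=st();q=s['qpos'];qb=np.array([-0.339,0.518,1.589,0.985,1.762,2.451])
R0=Ro.from_euler('xyz',s['tcp_rot'])
for k in range(1,15):
    x,R=fk(q+(qb-q)*k/28,p);x0=fk(q,p)[0]
    print(k,(R0.inv()*R).as_rotvec(degrees=True).round(1).tolist(),R0.inv().apply(x-x0).round(0).tolist())
p=r.grab_frame('wrist');crop(p,'w9',0,0,512,384,1.5)
```

```text
clock 15.0
qpos [-0.563  0.467  1.677  0.274  1.238 -0.858]
eef_pos [ 524.419 -225.925  161.06 ]
tcp_rot [ 3.132 -0.343  1.746]
contact_force [ 0.056  0.394 -0.274]
opening 0.26471666496501384
1 [-0.1, 1.7, 6.8] [13.0, 6.0, 1.0]
2 [-0.1, 3.4, 13.5] [26.0, 12.0, 1.0]
3 [0.2, 5.1, 20.3] [39.0, 17.0, 2.0]
4 [0.7, 6.8, 27.0] [51.0, 23.0, 2.0]
5 [1.4, 8.5, 33.6] [64.0, 29.0, 1.0]
6 [2.3, 10.2, 40.3] [78.0, 34.0, 1.0]
7 [3.5, 11.8, 46.8] [91.0, 39.0, -0.0]
8 [4.8, 13.3, 53.4] [104.0, 45.0, -1.0]
9 [6.4, 14.8, 59.9] [117.0, 50.0, -3.0]
10 [8.2, 16.2, 66.3] [130.0, 55.0, -5.0]
11 [10.2, 17.4, 72.7] [143.0, 60.0, -7.0]
12 [12.4, 18.5, 79.0] [156.0, 65.0, -9.0]
13 [14.9, 19.5, 85.2] [169.0, 69.0, -12.0]
14 [17.6, 20.3, 91.4] [182.0, 74.0, -15.0]
```

View pics/w9.png

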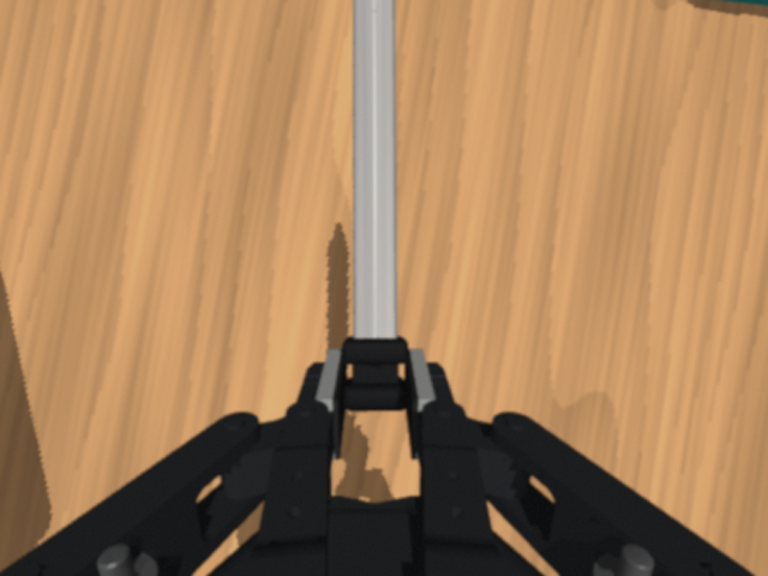

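Peg held firmly by the head (376,375), pointing straight ahead. Turning now.

play_rows(
  moves=[
    [[0,1.7,6.8],[13,6,1],0],
    [[0,3.4,13.5],[26,12,1],0],
    [[0.2,5.1,20.3],[39,17,2],0],
    [[0.7,6.8,27],[51,23,2],0],
    [[1.4,8.5,33.6],[64,29,1],0],
    [[2.3,10.2,40.3],[78,34,1],0],
    [[3.5,11.8,46.8],[91,39,0],0],
    [[4.8,13.3,53.4],[104,45,-1],0],
    [[6.4,14.8,59.9],[117,50,-3],0],
    [[8.2,16.2,66.3],[130,55,-5],0],
    [[10.2,17.4,72.7],[143,60,-7],0],
    [[12.4,18.5,79],[156,65,-9],0],
    [[14.9,19.5,85.2],[169,69,-12],0],
    [[17.6,20.3,91.4],[182,74,-15],0],
    [[17.6,20.3,91.4],[182,74,-15],0],
  ],
)

```text
clock: 16.55
eef_pos: [566.7, -48.1, 233.5]
tcp_rot: [-2.375, -0.002, 0.114]
contact_force: [0.2, 0.0, -1.3]
opening: 0.269
```

Run:
```python
from plan import *
s=st();q=s['qpos'];qb=np.array([-0.339,0.518,1.589,0.985,1.762,2.451])
R0=Ro.from_euler('xyz',s['tcp_rot'])
for k in range(1,15):
    x,R=fk(q+(qb-q)*k/14,p);x0=fk(q,p)[0]
    print(k,(R0.inv()*R).as_rotvec(degrees=True).round(1).tolist(),R0.inv().apply(x-x0).round(0).tolist())
```

```text
clock 16.55
qpos [-0.449  0.497  1.636  0.63   1.499  0.798]
eef_pos [566.705 -48.092 233.528]
tcp_rot [-2.375 -0.002  0.114]
contact_force [ 0.18   0.043 -1.286]
opening 0.26862769826475763
1 [1.7, -0.1, 6.5] [4.0, -13.0, 2.0]
2 [3.5, -0.4, 12.9] [7.0, -27.0, 4.0]
3 [5.1, -1.0, 19.3] [11.0, -40.0, 6.0]
4 [6.8, -1.7, 25.7] [14.0, -53.0, 7.0]
5 [8.4, -2.7, 32.1] [17.0, -67.0, 8.0]
6 [9.9, -3.9, 38.4] [20.0, -80.0, 9.0]
7 [11.3, -5.3, 44.7] [23.0, -93.0, 9.0]
8 [12.7, -6.9, 50.9] [26.0, -107.0, 9.0]
9 [13.9, -8.7, 57.1] [29.0, -120.0, 9.0]
10 [14.9, -10.7, 63.3] [31.0, -133.0, 9.0]
11 [15.8, -12.9, 69.4] [33.0, -146.0, 8.0]
12 [16.6, -15.3, 75.4] [35.0, -159.0, 7.0]
13 [17.1, -17.9, 81.4] [37.0, -172.0, 6.0]
14 [17.5, -20.7, 87.3] [39.0, -185.0, 4.0]
```

play_rows(
  moves=[
    [[1.7,-0.1,6.5],[4,-13,2],0],
    [[3.5,-0.4,12.9],[7,-27,4],0],
    [[5.1,-1,19.3],[11,-40,6],0],
    [[6.8,-1.7,25.7],[14,-53,7],0],
    [[8.4,-2.7,32.1],[17,-67,8],0],
    [[9.9,-3.9,38.4],[20,-80,9],0],
    [[11.3,-5.3,44.7],[23,-93,9],0],
    [[12.7,-6.9,50.9],[26,-107,9],0],
    [[13.9,-8.7,57.1],[29,-120,9],0],
    [[14.9,-10.7,63.3],[31,-133,9],0],
    [[15.8,-12.9,69.4],[33,-146,8],0],
    [[16.6,-15.3,75.4],[35,-159,7],0],
    [[17.1,-17.9,81.4],[37,-172,6],0],
    [[17.5,-20.7,87.3],[39,-185,4],0],
    [[17.5,-20.7,87.3],[39,-185,4],0],
    [[17.5,-20.7,87.3],[39,-185,4],0],
  ],
)

```text
clock: 18.15
eef_pos: [589.6, 91.1, 357.7]
tcp_rot: [-3.135, 1.192, -1.408]
contact_force: [-0.8, 0.7, -0.0]
opening: 0.265
```

Run:
```python
from plan import *
s=st()
R0=Ro.from_euler('xyz',s['tcp_rot']);hc=s['eef_pos']+R0.apply(ht);tip=hc-167*R0.apply(zt);print('head',hc,'tip',tip)
w=c2w(c,[34,-29,0])[0]
for hz in(360,171): rel(w+[0,0,hz]-Rb.apply(ht),Rb)
a=r.grab_frame('wrist');crop(a,'w10',0,0,512,384,1.5)
a=r.grab_frame('scene');crop(a,'c10',230,60,420,250,4)
print('tip px',(proj(a,[tip,hc])-[230,60])*4)
```

```text
clock 18.15
qpos [-0.339  0.519  1.588  0.985  1.762  2.448]
eef_pos [589.559  91.096 357.671]
tcp_rot [-3.135  1.192 -1.408]
contact_force [-0.808  0.745 -0.029]
opening 0.2653509187155016
head [590.827  86.971 359.161] tip [590.961  86.863 192.161]
turn [ 0.  -0.   0.2] shift [-56.1   0.4 138.8]
turn [ 0.  -0.   0.2] shift [119.5   0.9 208.7]
tip px [[237.926 511.872]
 [254.589 377.456]]
```

View pics/w10.png

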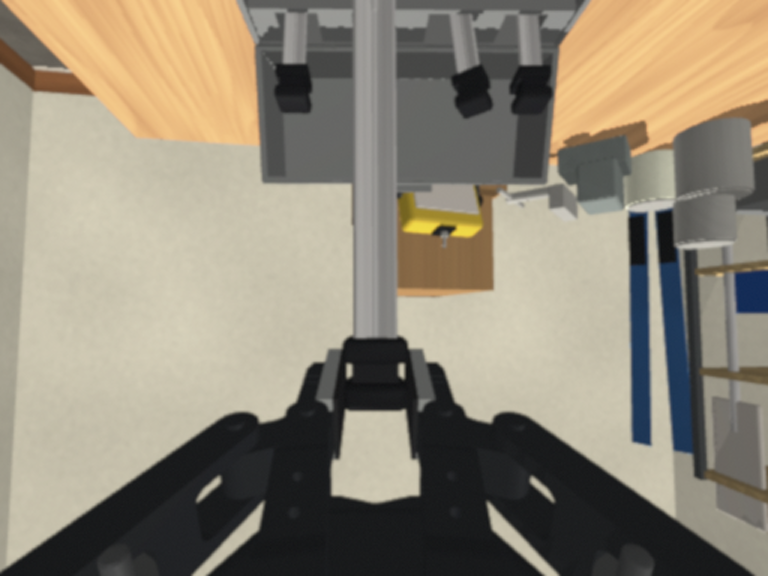

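View pics/c10.png

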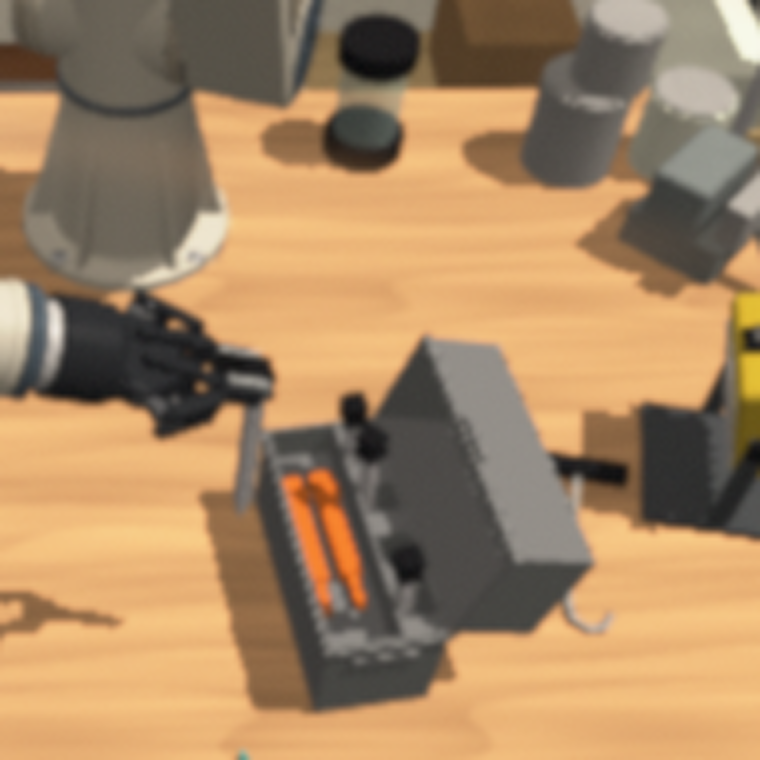

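play_rows(
  moves=[
    [[0,0,0],[-10,0,25],0],
    [[0,0,0],[-20,0,50],0],
    [[0,0,0.2],[-30,0.2,75],0],
    [[0,0,0.2],[-40,0.3,100],0],
    [[0,0,0.2],[-50,0.4,124],0],
    [[0,0,0.2],[-56,0.4,139],0],
    [[0,0,0.2],[-56,0.4,139],0],
    [[0,0,0.2],[-56,0.4,139],0],
  ],
)

```text
clock: 19.05
eef_pos: [566.0, 238.7, 358.7]
tcp_rot: [3.14, 1.192, -1.417]
contact_force: [0.1, -0.3, -1.1]
opening: 0.266
```

Run:
```python
from plan import *
s=st()
R0=Ro.from_euler('xyz',s['tcp_rot']);hc=s['eef_pos']+R0.apply(ht);tip=hc-167*R0.apply(zt);print('head',hc,'tip',tip)
w=c2w(c,[34,-29,0])[0];print(w)
for hz in(300,173): rel(w+[0,0,hz]-Rb.apply(ht),Rb)
a=r.grab_frame('wrist');crop(a,'w11',0,0,512,384,1.5)
W=wcam(a,s);print(proj(W,[tip,*c2w(c,[[x,y,112] for x in(18,50) for y in(-45,-13)])])*1.5)
a=r.grab_frame('scene');crop(a,'c11',270,60,400,250,4);print((proj(a,[tip,w+[0,0,112]])-[270,60])*4)
```

```text
clock 19.05
qpos [-0.125  0.438  1.721  1.104  1.579  2.498]
eef_pos [566.    238.7   358.668]
tcp_rot [ 3.14   1.192 -1.417]
contact_force [ 0.058 -0.255 -1.065]
opening 0.2662548312581927
head [567.267 234.575 360.157] tip [566.881 234.332 193.158]
[567.083 234.788   0.   ]
turn [ 0. -0. -0.] shift [55.8  0.1 22.5]
turn [ 0. -0. -0.] shift [173.8   0.   69.5]
[[ 374.346  -38.461]
 [ 331.58  -275.018]
 [ 415.275 -275.043]
 [ 338.929 -174.491]
 [ 408.351 -174.519]]
[[248.184 487.102]
 [233.124 542.665]]
```

View pics/w11.png

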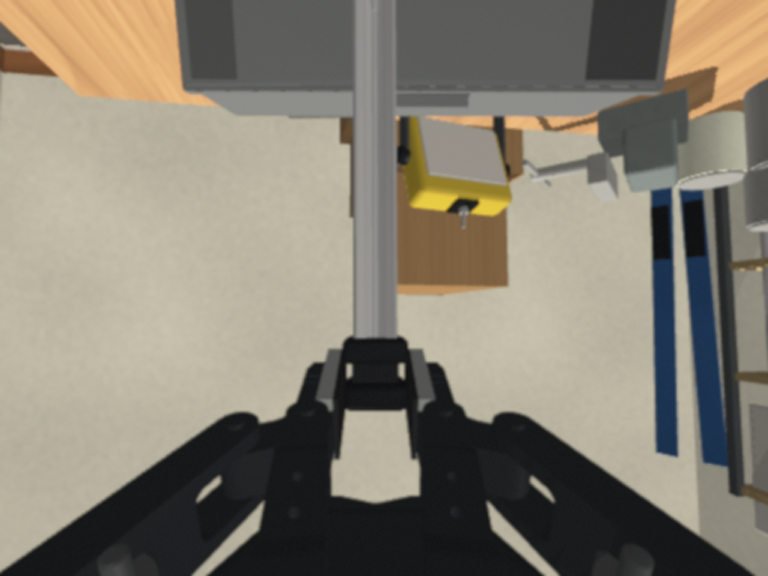

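View pics/c11.png

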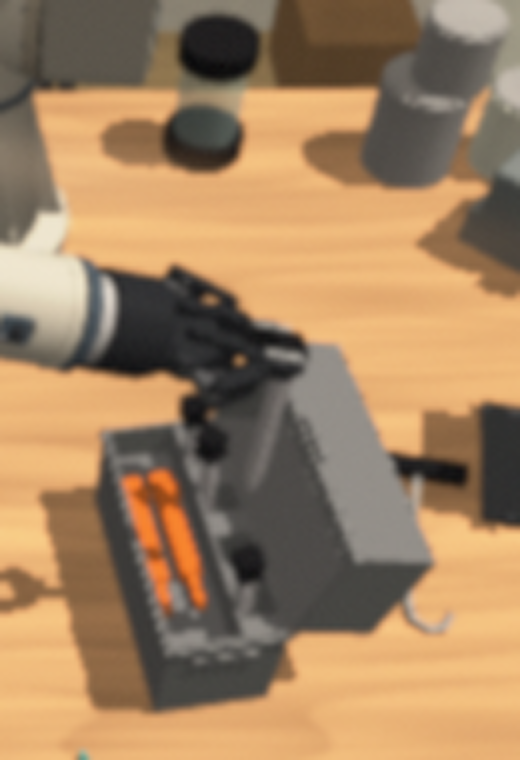

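play_rows(
  moves=[
    [[0,0,0],[19,0,7.5],0],
    [[0,0,0],[37,0,15],0],
    [[0,0,0],[56,0,22.5],0],
    [[0,0,0],[74,0,30],0],
    [[0,0,0],[93,0,37],0],
    [[0,0,0],[111,0,44.5],0],
    [[0,0,0],[111,0,44.5],0],
  ],
)

```text
clock: 19.85
eef_pos: [565.9, 237.5, 236.6]
tcp_rot: [3.129, 1.192, -1.429]
contact_force: [-1.9, 0.4, -0.3]
opening: 0.261
```

Run:
```python
from plan import *
s=st()
R0=Ro.from_euler('xyz',s['tcp_rot']);hc=s['eef_pos']+R0.apply(ht);tip=hc-167*R0.apply(zt);print('head',hc,'tip',tip)
w=c2w(c,[34,-29,0])[0]
for hz in(190,174): rel(w+[0,0,hz]-Rb.apply(ht),Rb)
a=r.grab_frame('wrist');crop(a,'w12',0,0,512,384,1.5)
a=r.grab_frame('scene');crop(a,'c12',270,60,400,250,4)
```

```text
clock 19.85
qpos [-0.127  0.602  1.78   1.111  1.48   2.302]
eef_pos [565.857 237.471 236.641]
tcp_rot [ 3.129  1.192 -1.429]
contact_force [-1.871  0.369 -0.278]
opening 0.26112311024173535
head [567.121 233.343 238.126] tip [566.083 233.052  71.13 ]
turn [-0.  -0.  -0.3] shift [44.2 -0.4 19.1]
turn [-0.  -0.  -0.3] shift [59.1 -0.5 25. ]
```

View pics/w12.png

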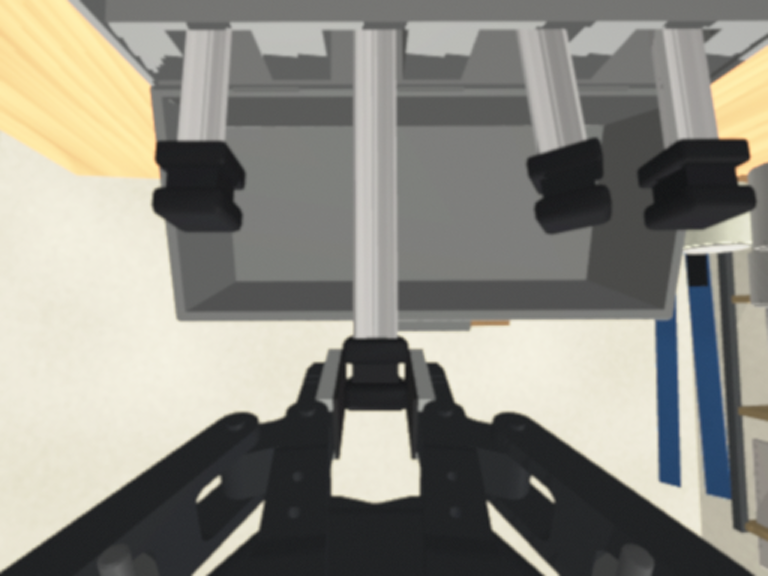

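View pics/c12.png

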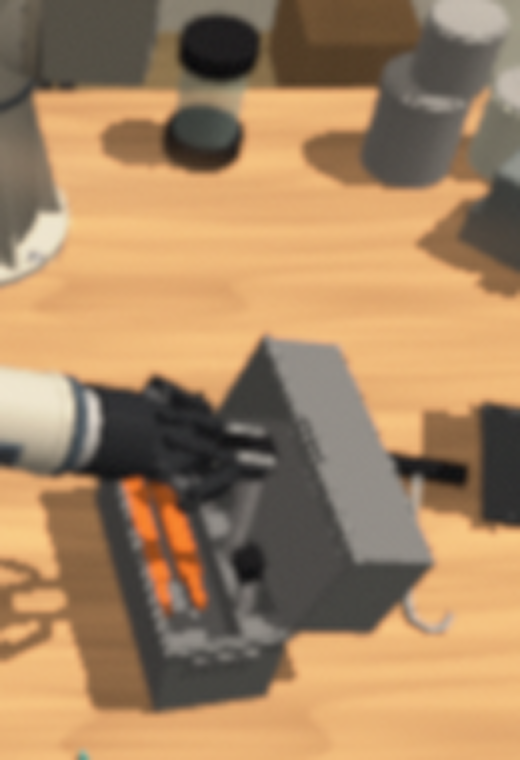

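play_rows(
  moves=[
    [[0,0,-0.3],[15,0,6.5],0],
    [[0,0,-0.3],[30,-0.2,13],0],
    [[0,0,-0.3],[44,-0.4,19],0],
    [[0,0,-0.3],[52,-0.4,22],0],
    [[0,0,-0.3],[57,-0.5,24],0],
    [[0,0,-0.3],[59,-0.5,25],0],
    [[0,0,-0.3],[59,-0.5,25],0],
  ],
)

```text
clock: 20.65
eef_pos: [566.9, 239.3, 175.1]
tcp_rot: [-3.133, 1.193, -1.408]
contact_force: [0.3, -0.9, -0.5]
opening: 0.262
```

Run:
```python
from plan import *
s=st()
R0=Ro.from_euler('xyz',s['tcp_rot']);hc=s['eef_pos']+R0.apply(ht);tip=hc-167*R0.apply(zt);print('head',hc,'tip',tip)
a=r.grab_frame('wrist');crop(a,'w13',0,0,512,384,1.5)
```

```text
clock 20.65
qpos [-0.124  0.698  1.788  1.125  1.433  2.201]
eef_pos [566.933 239.31  175.141]
tcp_rot [-3.133  1.193 -1.408]
contact_force [ 0.259 -0.86  -0.469]
opening 0.2618012487603495
head [568.194 235.181 176.628] tip [568.428 235.202   9.628]
```

View pics/w13.png

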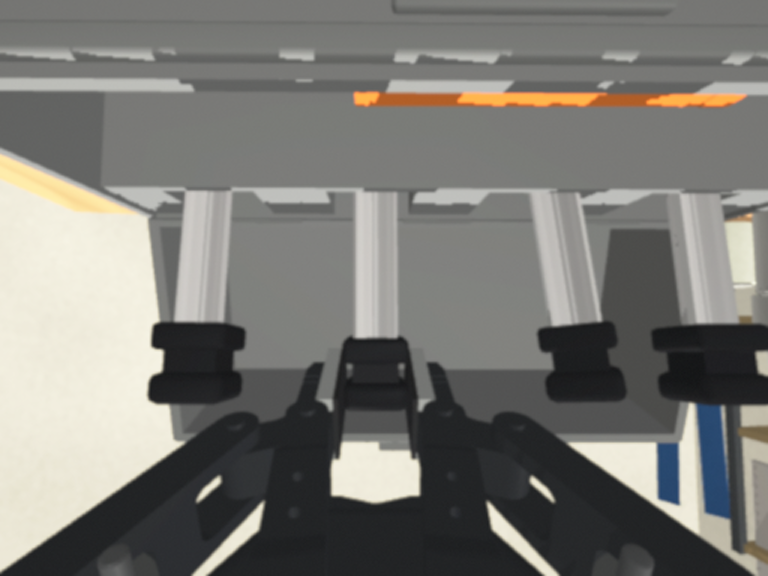

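play_rows(
  moves=[
    [[0,0,0],[2.5,0,1],0],
    [[0,0,0],[5,0,2],0],
    [[0,0,0],[5.5,0,2.2],0],
    [[0,0,0],[5.5,0,2.2],0],
  ],
)

```text
clock: 21.1
eef_pos: [567.3, 239.5, 170.4]
tcp_rot: [-3.129, 1.194, -1.405]
contact_force: [0.2, -0.3, 5.9]
opening: 0.262
```

play_rows(
  moves=[
    [[0,0,0],[0,0,0],0.27],
    [[0,0,0],[0,0,0],0.29],
    [[0,0,0],[0,0,0],0.31],
    [[0,0,0],[0,0,0],0.34],
    [[0,0,0],[0,0,0],0.36],
    [[0,0,0],[0,0,0],0.38],
    [[0,0,0],[0,0,0],0.38],
  ],
)

```text
clock: 21.8
eef_pos: [567.3, 239.4, 170.3]
tcp_rot: [-3.129, 1.194, -1.405]
contact_force: [-0.1, -0.3, -0.5]
opening: 0.382
```

Run:
```python
from plan import *
s=st()
a=r.grab_frame('wrist');crop(a,'w14',0,0,512,384,1.5)
```

```text
clock 21.8
qpos [-0.124  0.707  1.787  1.127  1.43   2.192]
eef_pos [567.295 239.443 170.323]
tcp_rot [-3.129  1.194 -1.405]
contact_force [-0.126 -0.255 -0.495]
opening 0.3821482858532328
```

View pics/w14.png

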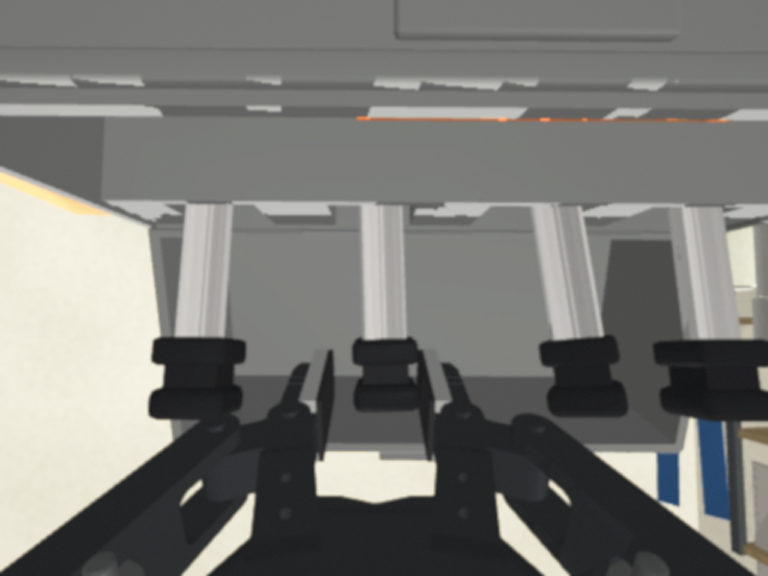

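play_rows(
  moves=[
    [[0,0,0],[0,0,-10],0.38],
    [[0,0,0],[0,0,-25],0.38],
    [[0,0,0],[0,0,-50],0.4],
    [[0,0,0],[0,0,-80],0.4],
    [[0,0,0],[0,0,-110],0.3],
    [[0,0,0],[-30,0,-130],0.1],
    [[0,0,0],[-70,0,-145],0],
    [[0,0,0],[-110,0,-160],0],
    [[0,0,0],[-150,0,-175],0],
    [[0,0,0],[-190,0,-190],0],
    [[0,0,0],[-190,0,-190],0],
  ],
)

```text
clock: 22.95
eef_pos: [583.7, 132.6, 423.4]
tcp_rot: [-3.104, 1.191, -1.382]
contact_force: [-0.3, 0.6, -0.5]
opening: 0.003
```

Run:
```python
from plan import *
s=st();q=s['qpos'];R0=Ro.from_euler('xyz',s['tcp_rot'])
a=r.grab_frame('wrist');crop(a,'w15',0,0,512,384,1.5)
a=r.grab_frame('scene');crop(a,'c15',270,60,400,250,4)
P=c2w(c,[215,0,330])[0];print(P,c2w(c,lidc(1.86,0)))
qb,eb=ik(P,tool(c[2],0),p,[.64,.3,1.5,0,1.3,.5]);print(q,qb,eb)
x0=fk(q,p)[0];N=20
for k in range(1,N+1):
    x,R=fk(q+(qb-q)*k/N,p)
    print(k,(R0.inv()*R).as_rotvec(degrees=True).round(1).tolist(),R0.inv().apply(x-x0).round(0).tolist(),x.round(),R.as_matrix()[:,2].round(2))
```

```text
clock 22.95
qpos [-0.284  0.423  1.584  1.036  1.768  2.552]
eef_pos [583.667 132.574 423.447]
tcp_rot [-3.104  1.191 -1.382]
contact_force [-0.271  0.571 -0.452]
opening 0.0028548991995356967
[510.545 409.16  330.   ] [[518.495 358.171 192.129]]
[-0.284  0.423  1.584  1.036  1.768  2.552] [ 0.676  0.326  1.452 -0.     1.363  0.521] 3.6925160463241523e-13
1 [-3.1, 3.2, -6.9] [4.0, 4.0, 23.0] [576. 152. 411.] [-0.18  0.89 -0.42]
2 [-6.5, 6.0, -14.0] [8.0, 9.0, 45.0] [569. 170. 399.] [-0.22  0.85 -0.48]
3 [-10.0, 8.6, -21.2] [12.0, 14.0, 66.0] [562. 187. 388.] [-0.26  0.81 -0.53]
4 [-13.8, 10.9, -28.6] [16.0, 19.0, 85.0] [554. 202. 377.] [-0.29  0.76 -0.58]
5 [-17.8, 12.8, -36.1] [20.0, 23.0, 103.0] [548. 216. 367.] [-0.32  0.71 -0.62]
6 [-22.0, 14.5, -43.7] [24.0, 28.0, 120.0] [541. 230. 357.] [-0.34  0.66 -0.67]
7 [-26.4, 15.8, -51.3] [27.0, 32.0, 136.0] [535. 243. 348.] [-0.36  0.6  -0.71]
8 [-31.0, 16.8, -59.1] [29.0, 35.0, 150.0] [530. 255. 341.] [-0.36  0.55 -0.75]
9 [-35.7, 17.4, -66.9] [31.0, 38.0, 164.0] [526. 266. 334.] [-0.37  0.49 -0.79]
10 [-40.7, 17.7, -74.7] [32.0, 40.0,
[... 153 characters left out ...]
.0, 42.0, 202.0] [516. 300. 319.] [-0.33  0.32 -0.89]
13 [-56.6, 16.4, -98.1] [30.0, 42.0, 214.0] [515. 311. 316.] [-0.31  0.27 -0.91]
14 [-62.2, 15.3, -105.8] [27.0, 42.0, 225.0] [513. 323. 315.] [-0.28  0.22 -0.94]
15 [-68.1, 13.7, -113.4] [23.0, 41.0, 237.0] [512. 335. 314.] [-0.24  0.17 -0.96]
16 [-74.1, 11.7, -120.9] [18.0, 39.0, 249.0] [512. 348. 315.] [-0.2   0.12 -0.97]
17 [-80.4, 9.2, -128.2] [11.0, 37.0, 261.0] [512. 362. 317.] [-0.16  0.09 -0.98]
18 [-86.9, 6.3, -135.3] [2.0, 35.0, 273.0] [511. 377. 320.] [-0.11  0.05 -0.99]
19 [-93.7, 2.9, -142.1] [-7.0, 33.0, 286.0] [511. 392. 324.] [-0.06  0.02 -1.  ]
20 [-100.7, -1.1, -148.7] [-19.0, 31.0, 299.0] [511. 409. 330.] [ 0.  0. -1.]
```

View pics/w15.png

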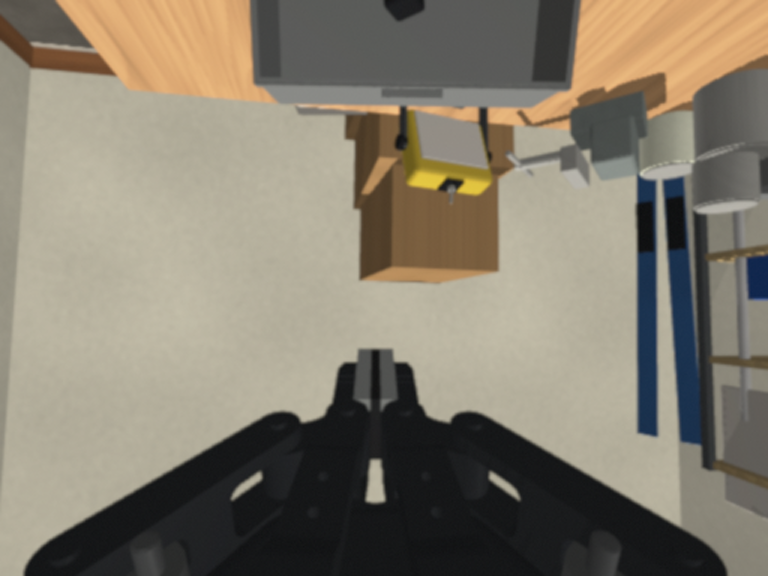

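View pics/c15.png

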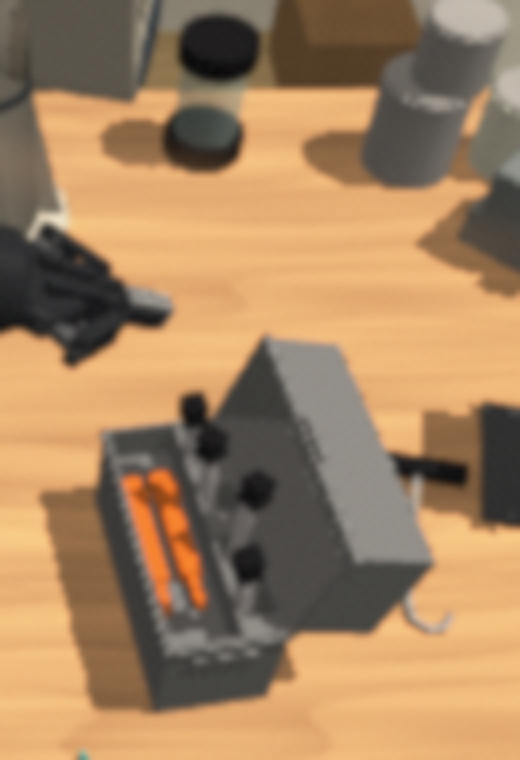

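play_rows(
  moves=[
    [[-3,3,-7],[4,4,23],0],
    [[-6.5,6,-14],[8,9,45],0],
    [[-10,8.6,-21],[12,14,66],0],
    [[-14,11,-28.6],[16,19,85],0],
    [[-18,13,-36],[20,23,103],0],
    [[-22,14.5,-43.7],[24,28,120],0],
    [[-26.4,15.8,-51.3],[27,32,136],0],
    [[-31,16.8,-59],[29,35,150],0],
    [[-35.7,17.4,-67],[31,38,164],0],
    [[-40.7,17.7,-74.7],[32,40,177],0],
    [[-45.8,17.7,-82.5],[32,41,190],0],
    [[-51.1,17.2,-90.3],[32,42,202],0],
    [[-51.1,17.2,-90.3],[32,42,202],0],
  ],
)

```text
clock: 24.35
eef_pos: [513.9, 300.8, 311.3]
tcp_rot: [-2.685, 0.165, 0.5]
contact_force: [-1.0, -0.6, -0.1]
opening: -0.002
```

Run:
```python
from plan import *
s=st();rel(c2w(c,[215,0,330])[0],tool(c[2],0)); rel(c2w(c,[205,0,250])[0],tool(c[2],0))
a=r.grab_frame('side');crop(a,'s16',90,80,260,250,4)
```

```text
clock 24.35
qpos [0.294 0.374 1.511 0.414 1.521 1.326]
eef_pos [513.945 300.825 311.344]
tcp_rot [-2.685  0.165  0.5  ]
contact_force [-1.008 -0.587 -0.132]
opening -0.00234093860966227
turn [-28.5  -7.9 -70.9] shift [ 45.3 -98.4  18.9]
turn [-28.5  -7.9 -70.9] shift [ 55.1 -54.9  86.1]
```

View pics/s16.png

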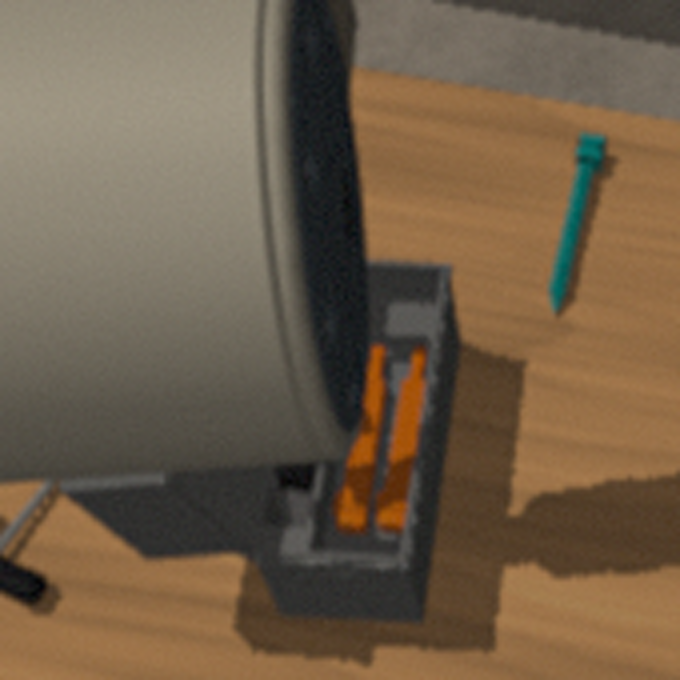

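play_rows(
  moves=[
    [[-3,-1,-7.5],[5,-11,2],0],
    [[-6,-1.7,-15],[10,-22,4],0],
    [[-9,-2.5,-22.5],[15,-33,6],0],
    [[-12,-3.4,-30],[20,-44,8],0],
    [[-15,-4.2,-37.5],[25,-55,10],0],
    [[-18,-5,-45],[30,-66,12],0],
    [[-21,-6,-52.5],[35,-77,14],0],
    [[-24,-6.8,-60],[40,-88,16],0],
    [[-27,-7.5,-67],[45,-98,19],0],
    [[-28.5,-7.9,-71],[45,-98,19],0],
    [[-28.5,-7.9,-71],[45,-98,19],0],
    [[-28.5,-7.9,-71],[45,-98,19],0],
  ],
)

```text
clock: 25.6
eef_pos: [510.3, 407.7, 329.2]
tcp_rot: [-3.14, 0.0, 1.726]
contact_force: [-0.4, 0.1, -0.1]
opening: -0.0
```

Run:
```python
from plan import *
s=st();R0=Ro.from_euler('xyz',s['tcp_rot'])
a=r.grab_frame('wrist');crop(a,'w17',0,0,512,384,1.5)
R=tool(c[2],0)
rel(c2w(c,[215,0,330])[0],R)
```

```text
clock 25.6
qpos [0.672 0.327 1.454 0.001 1.362 0.517]
eef_pos [510.306 407.686 329.235]
tcp_rot [-3.14   0.     1.726]
contact_force [-0.421  0.129 -0.09 ]
opening -0.00018994020878724605
turn [-0. -0.  0.] shift [ 1.5  0.2 -0.6]
```

View pics/w17.png

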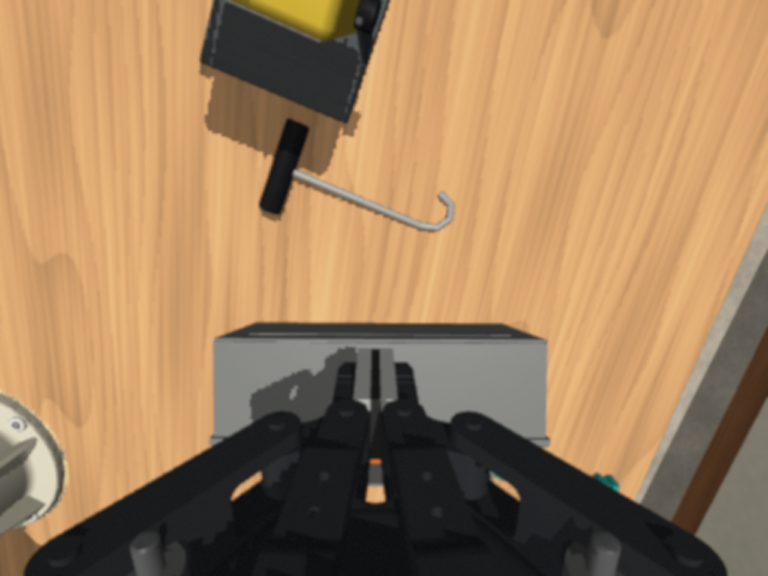

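Run:
```python
from plan import *
s=r.sense();d=s['eef_pos'][:2]-c[:2];x0=np.cos(c[2])*d[0]+np.sin(c[2])*d[1];z0=s['eef_pos'][2];print(x0,z0)
for q in list(np.arange(1.9,-.06,-.1))+[0]:
    cx,_,cz=lidc(q,0)
    if q>np.pi/2: X,Z=cx+11,cz-25
    else: X,Z=cx+25*np.cos(q)+11*np.sin(q),cz-25*np.sin(q)
    print(round(q,2),'tcp',round(X),round(Z),'rel',round(X-x0),round(z0-Z))
```

```text
213.5233744288196 329.43238953069056
1.9 tcp 178 163 rel -36 167
1.8 tcp 169 174 rel -44 156
1.7 tcp 160 184 rel -53 146
1.6 tcp 150 193 rel -63 137
1.5 tcp 141 201 rel -73 129
1.4 tcp 132 208 rel -82 122
1.3 tcp 121 214 rel -92 116
1.2 tcp 111 219 rel -103 110
1.1 tcp 99 223 rel -114 106
1.0 tcp 87 226 rel -126 103
0.9 tcp 75 228 rel -138 101
0.8 tcp 63 229 rel -151 101
0.7 tcp 50 228 rel -163 101
0.6 tcp 38 227 rel -176 103
0.5 tcp 26 224 rel -188 106
0.4 tcp 14 220 rel -200 110
0.3 tcp 2 215 rel -211 115
0.2 tcp -9 209 rel -222 121
0.1 tcp -19 202 rel -233 128
-0.0 tcp -29 194 rel -243 135
0 tcp -29 194 rel -243 135
```

play_rows(
  moves=[
    [[0,0,0],[-3,0,45],0],
    [[0,0,0],[-6,0,90],0],
    [[0,0,0],[-10,0,130],0],
    [[0,0,0],[-10,0,162],0],
    [[0,0,0],[-18,0,163],0],
    [[0,0,0],[-27,0,163],0],
    [[0,0,0],[-36,0,163],0],
    [[0,0,0],[-44,0,156],0],
    [[0,0,0],[-53,0,146],0],
    [[0,0,0],[-63,0,137],0],
    [[0,0,0],[-73,0,129],0],
    [[0,0,0],[-82,0,122],0],
    [[0,0,0],[-92,0,116],0],
    [[0,0,0],[-103,0,110],0],
    [[0,0,0],[-103,0,110],0],
  ],
)

```text
clock: 27.15
eef_pos: [526.9, 304.4, 220.5]
tcp_rot: [3.141, 0.0, 1.725]
contact_force: [-0.6, 0.8, -0.6]
opening: 0.003
```

Run:
```python
from plan import *
s=st();d=s['eef_pos'][:2]-c[:2];x0=np.cos(c[2])*d[0]+np.sin(c[2])*d[1];print(x0)
a=r.grab_frame('wrist');crop(a,'w18',0,0,512,384,1.5)
a=r.grab_frame('scene');crop(a,'c18',270,60,400,250,4)
```

```text
clock 27.15
qpos [ 0.522  0.338  1.681 -0.001  1.123  0.368]
eef_pos [526.913 304.367 220.548]
tcp_rot [3.141 0.    1.725]
contact_force [-0.585  0.755 -0.595]
opening 0.0027244459697722233
108.93647438105837
```

View pics/w18.png

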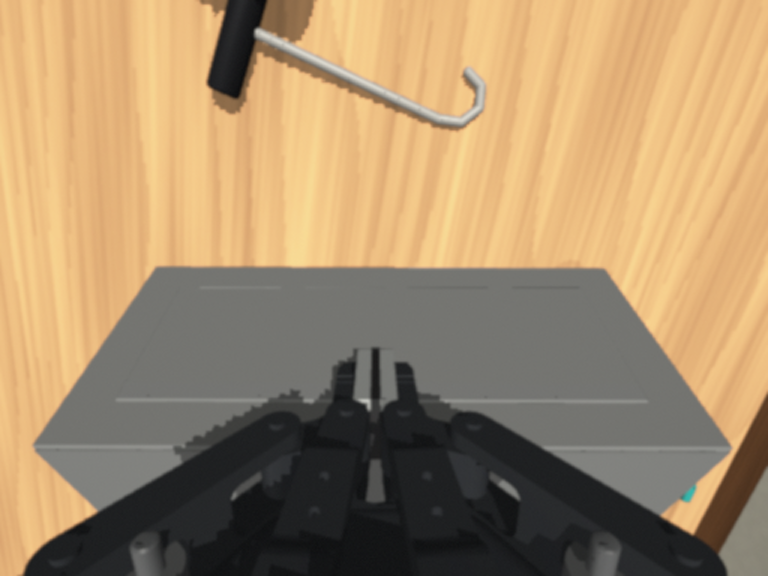

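View pics/c18.png

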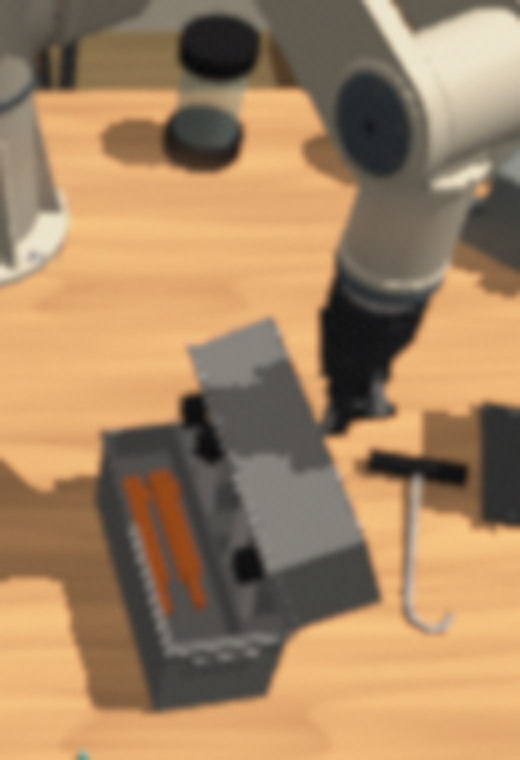

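play_rows(
  moves=[
    [[0,0,0],[-11,0,-4],0],
    [[0,0,0],[-23,0,-7],0],
    [[0,0,0],[-35,0,-9],0],
    [[0,0,0],[-48,0,-9],0],
    [[0,0,0],[-60,0,-9],0],
    [[0,0,0],[-73,0,-7],0],
    [[0,0,0],[-85,0,-4],0],
    [[0,0,0],[-97,0,0],0],
    [[0,0,0],[-108,0,5],0],
    [[0,0,0],[-119,0,11],0],
    [[0,0,0],[-130,0,18],0],
    [[0,0,0],[-138,0,23],0],
    [[0,0,0],[-138,0,25],0],
    [[0,0,0],[-138,0,26],0],
  ],
)

```text
clock: 28.65
eef_pos: [547.4, 166.7, 193.9]
tcp_rot: [-3.139, 0.004, 1.725]
contact_force: [-4.8, -11.4, 18.0]
opening: -0.001
```

Run:
```python
from plan import *
s=st()
a=r.grab_frame('wrist');crop(a,'w19',0,0,512,384,1.5)
a=r.grab_frame('scene');crop(a,'c19',270,60,400,250,4)
```

```text
clock 28.65
qpos [ 0.295  0.312  1.783 -0.004  1.049  0.143]
eef_pos [547.375 166.742 193.917]
tcp_rot [-3.139  0.004  1.725]
contact_force [ -4.823 -11.363  18.032]
opening -0.0005740145734415323
```

View pics/c19.png

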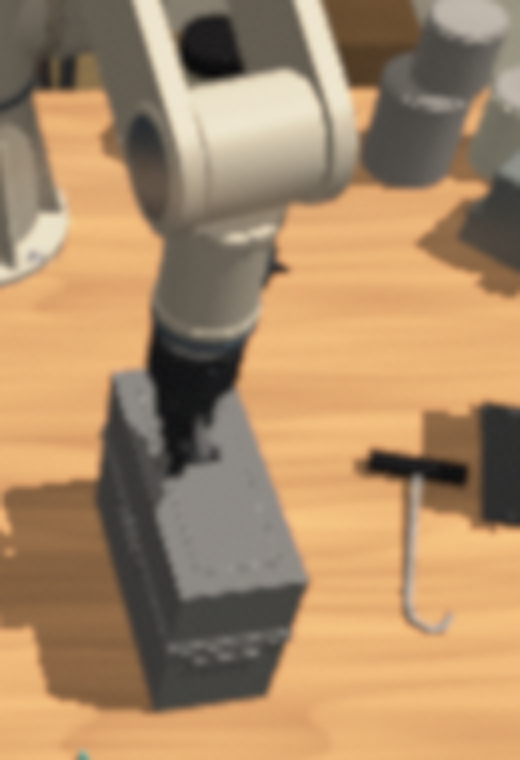

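play_rows(
  moves=[
    [[0,0,0],[0,0,1.5],0],
    [[0,0,0],[0,0,1.5],0],
    [[0,0,0],[0,0,0],0],
    [[0,0,0],[0,0,-25],0],
    [[0,0,0],[0,0,-60],0],
    [[0,0,0],[0,0,-110],0],
    [[0,0,0],[-45,0,-150],0],
    [[0,0,0],[-90,0,-160],0],
    [[0,0,0],[-135,0,-160],0],
    [[0,0,0],[-180,0,-160],0],
    [[0,0,0],[-225,0,-160],0],
    [[0,0,0],[-270,0,-160],0],
    [[0,0,0],[-270,0,-160],0],
  ],
)

```text
clock: 30.05
eef_pos: [589.5, -103.6, 354.3]
tcp_rot: [-3.14, 0.005, 1.721]
contact_force: [-0.1, 0.9, -0.5]
opening: -0.002
```

Run:
```python
from plan import *
s=st()
a=r.grab_frame('scene');crop(a,'c20',270,110,400,250,5)
c=np.load('c.npy')
im=cv2.imread('pics/c20.png')
for z,x0 in((194,None),(112,None)):
  for u in proj(a,c2w(c,[[x,y,z] for x in(-54,54) for y in(-126,126)])): cv2.circle(im,tuple(int(v) for v in (u+.4-[270,110])*5),4,(0,255,0) if z==194 else (0,0,255),-1)
cv2.imwrite('pics/c20m.png',im)
b=r.grab_frame('side');crop(b,'s20',90,100,290,250,4)
im=cv2.imread('pics/s20.png')
for u in proj(b,c2w(c,[[x,y,194] for x in(-54,54) for y in(-126,126)])): cv2.circle(im,tuple(int(v) for v in (u+.4-[90,100])*4),4,(0,255,0),-1)
cv2.imwrite('pics/s20m.png',im)
cv2.imwrite('pics/side20.png',b['color'][:,:,::-1])
```

```text
clock 30.05
qpos [-0.174  0.221  1.541 -0.005  1.38  -0.323]
eef_pos [ 589.485 -103.648  354.256]
tcp_rot [-3.14   0.005  1.721]
contact_force [-0.08   0.925 -0.545]
opening -0.001568481110793097
```

View pics/c20m.png

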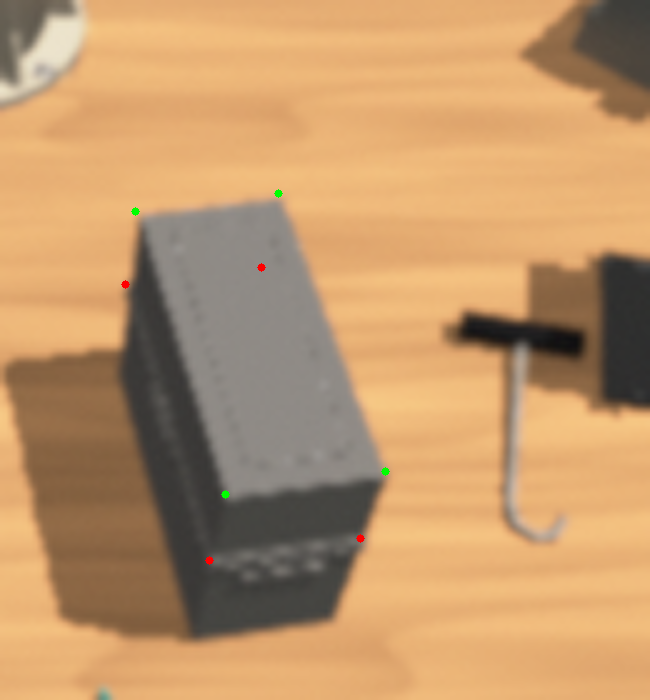

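View pics/s20m.png

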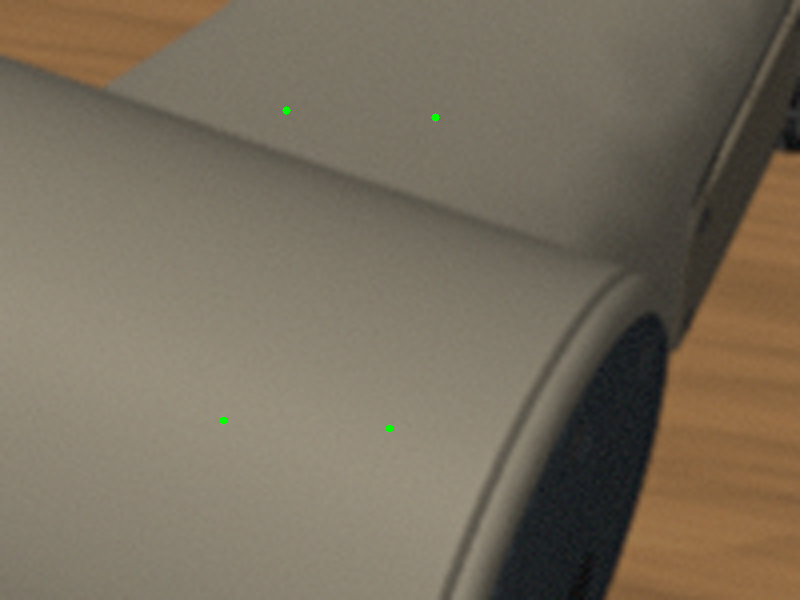

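View pics/side20.png

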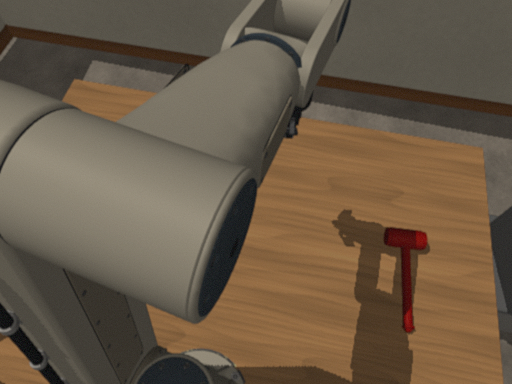

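play_rows(
  moves=[
    [[0,8,0],[0,0,0],0],
    [[0,16,0],[0,0,0],0],
    [[0,24,0],[0,0,0],0],
    [[0,32,0],[0,0,15],0],
    [[0,40,0],[0,0,30],0],
    [[0,48,0],[0,0,60],0],
    [[0,56,0],[0,0,90],0],
    [[0,64,0],[0,0,120],0],
    [[0,64,0],[0,0,120],0],
    [[0,64,0],[0,0,120],0],
  ],
)

```text
clock: 31.15
eef_pos: [588.7, -98.8, 233.3]
tcp_rot: [-3.129, -1.115, 1.713]
contact_force: [0.2, 0.1, 1.2]
opening: -0.001
```

Run:
```python
from plan import *
s=st();a=r.grab_frame('wrist');W=wcam(a,s);im=cv2.resize(a['color'][:,:,::-1],None,fx=1.5,fy=1.5,interpolation=cv2.INTER_CUBIC)
for z,col in((194,(0,255,0)),(112,(0,0,255))):
  for u in proj(W,c2w(c,[[x,y,z] for x in(-54,54) for y in(-126,126)])): cv2.circle(im,tuple(int(v) for v in u*1.5),3,col,-1)
cv2.imwrite('pics/w21.png',im)
```

```text
clock 31.15
qpos [-0.566  0.736  1.444  0.766  1.808 -0.879]
eef_pos [588.735 -98.831 233.293]
tcp_rot [-3.129 -1.115  1.713]
contact_force [0.208 0.128 1.212]
opening -0.0011435153353383163
```

View pics/w21.png

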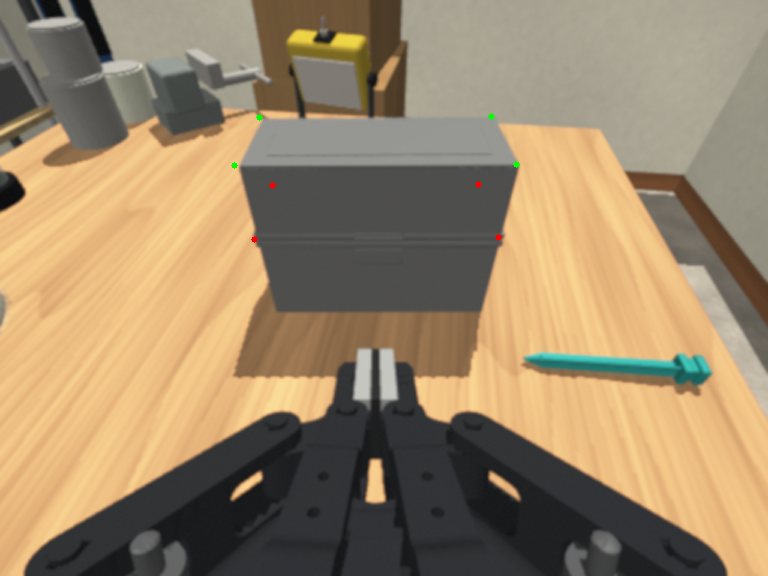

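The wrist view shows the lid flush along the seam (row 240). Its front top edge is at row 165 as predicted for shut. The turquoise look-alike, mallet and puller have not moved. Handing in.

```bash
python3 -c "
from rig import r
print(r.sign_off())"
```

```text
the job is handed in; nothing more can be done
None
```

The turned peg from the second well (well1) now stands point down in that same well, and the caddy's lid is shut. I pulled it out, laid it on the clear bench, regripped it by the head, turned it over and lowered it in until it touched the floor. Then I pushed the lid over and down from behind. The job was handed in at about 31 s.

- **Pegs:** before the lid closed, the scene picture showed all four black heads up in the wells and both orange pegs still in the tray.
- **Lid:** the fingertip pressed it to 193.9 mm against a nominal 194 mm, with about 22 N on the tool. After I backed off, the seam looked flush and the top corners matched the shut position to within about 5 mm. The side camera's view of the lid was blocked by the arm, so that check came from the scene and wrist cameras only.
- **Nudged neighbour:** the gripper pushed the peg in the third well (well2) slightly during the first grasp. It stayed in its well.
- **Other items:** the mallet, the peg puller and the turquoise look-alike were not touched.

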